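# Clear a jammed bottle feeder and refill it

### The job

An oversize bottle has jammed the sloping bottle feeder. Lift the amber shield off the feeder and stand it on the black mat, lift the big bottle out and lay it in the metal tray so that the bottles behind it slide down, and then load every bottle waiting on the bench into the feeder, lying flat across it like the others, so that they all slide down into one row. When all are in, stand the shield back on the feeder where it was, and do not disturb the glassware standing around.

Things in the scene. Friction and masses are not known exactly. Their poses are not given: they have to be found in the camera images.
- trough: sloping steel trough of the fixed feeder, slippery: bottles slide down it by themselves. Origin: middle of its floor at the low end, at the face of the end stop; x across, y uphill along the floor (22 degrees above level), z square to the floor. 78 wide inside, side walls 16 high and 4 thick, floor from y = 0 to 370. Its walls flare out (to 28 high, 105 wide) above y = 250, where bottles are loaded (about y = 300). The row forms at the stop, 42 per bottle, 252 for six
- gate (a point): middle of the underside of the gate, a bar across the trough 48 above its floor, 8 thick along the trough, 12 high, its posts reaching 50 to either side. Small bottles (42 high) pass below it, the big one does not. A lamp 58 across and 192 high stands beside the trough's low end, 120 from its middle on the far side from the robot
- shield_seat (a point): where the middle of the shield's handle is when the shield stands in its place on the feeder, 209 above the bench; its y is level and points along the feeder towards the high end, x across it. The shield's walls stand on two flat ledges 66 above the bench, 62 to 98 to either side of the feeder's middle. The flared walls at the trough's high end reach 200 above the bench
- shield_grip (a point): middle of the handle of the amber see-through light shield (about 350 g): a tunnel 150 wide (x), 130 long (y), walls 5 thick, 140 wide inside, open at both ends and below. The handle is an upright black rib on top, 16 thick in x, 100 long in y, 40 high; this point is half-way up it, 143 above the shield's foot. Starts over the big bottle; 20 clear of the gate posts on either side
- big_c (a point): centre of the big jammed bottle, square section, white with a round black cap: 56 x 56, 108 long along y: body from y = -54 to +20, cap from +26 to +54 (40 across); about 200 g. Starts lying lengthwise in the trough, cap uphill, against the gate bar
- q1_c (a point): centre of a square-section white sample bottle with a round black cap, 74 long x 42 x 42 (cap 22 long, 41 across), about 80 g; its length lies along x, cap at +x. Starts lying across the trough behind the big bottle
- q2_c (a point): centre of a square-section white sample bottle with a round black cap, 74 long x 42 x 42 (cap 22 long, 41 across), about 80 g; its length lies along x, cap at +x. Starts lying across the trough behind the big bottle
- b1_c (a point): centre of a square-section white sample bottle with a round black cap, 74 long x 42 x 42 (cap 22 long, 41 across), about 80 g; its length lies along x, cap at +x, body from x = -37 to +9. Starts lying on the bench between the robot and the feeder; may be absent
- b2_c (a point): centre of a square-section white sample bottle with a round black cap, 74 long x 42 x 42 (cap 22 long, 41 across), about 80 g; its length lies along x, cap at +x, body from x = -37 to +9. Starts lying on the bench between the robot and the feeder; may be absent
- b3_c (a point): centre of a square-section white sample bottle with a round black cap, 74 long x 42 x 42 (cap 22 long, 41 across), about 80 g; its length lies along x, cap at +x, body from x = -37 to +9. Starts lying on the bench between the robot and the feeder; may be absent
- b4_c (a point): centre of a square-section white sample bottle with a round black cap, 74 long x 42 x 42 (cap 22 long, 41 across), about 80 g; its length lies along x, cap at +x, body from x = -37 to +9. Starts lying on the bench between the robot and the feeder; may be absent
- tray: fixed open metal tray, 170 (x) x 140 (y) x 35 high, walls and floor 4 thick; origin under its centre. To the left or right of the waiting bottles
- mat: fixed black rubber mat, 180 (x) x 170 (y) x 4 thick; origin under its centre. On the other side of the bench from the tray
- beaker: bystander: glass beaker 68 across, 90 high, origin under its centre
- jar: bystander: amber jar with a white lid, 70 across, 85 high, origin under its centre
- reagent: bystander: amber bottle 66 across, 160 high, origin under its centre
Things that resemble listed ones, but are neither listed nor needed, are in the scene too. Leave any pink look-alike of the part that bears b3_c alone.

How it is judged (in metres and radians):
On the way, in this order (a step that is already met when the one before it is completed fails the run):
1. the shield stands on the mat, let go (horizontal distance between shield_grip and mat below 0.06 m and height (world z) of shield_grip between 0.135 and 0.16 m and angle between shield_grip's own z axis and vertical below 0.08 rad and distance between the grasp point and shield_grip above 0.04 m), for 0.2 s.
2. the big bottle is out and the two bottles behind it have slid down past the gate (y of each of q1_c, q2_c in the frame of trough below 0.11 m), for 0.2 s.
3. the big bottle lies in the tray and every waiting bottle lies in the row in the trough (x of big_c in the frame of tray between -0.065 and 0.065 m and y of big_c in the frame of tray between -0.05 and 0.05 m and height (world z) of big_c below 0.048 m and y of b1_c in the frame of trough between 0 and 0.26 m and x of b1_c in the frame of trough between -0.02 and 0.02 m and z of b1_c in the frame of trough between 0.013 and 0.029 m and angle between the x axis of each of b1_c, b2_c, b3_c, b4_c, q1_c, q2_c and the x axis of trough, either way round below 0.3 rad and y of b2_c in the frame of trough between 0 and 0.26 m and x of b2_c in the frame of trough between -0.02 and 0.02 m and z of b2_c in the frame of trough between 0.013 and 0.029 m and y of b3_c in the frame of trough between 0 and 0.26 m and x of b3_c in the frame of trough between -0.02 and 0.02 m and z of b3_c in the frame of trough between 0.013 and 0.029 m and y of b4_c in the frame of trough between 0 and 0.26 m and x of b4_c in the frame of trough between -0.02 and 0.02 m and z of b4_c in the frame of trough between 0.013 and 0.029 m and y of q1_c in the frame of trough between 0 and 0.26 m and x of q1_c in the frame of trough between -0.02 and 0.02 m and z of q1_c in the frame of trough between 0.013 and 0.029 m and y of q2_c in the frame of trough between 0 and 0.26 m and x of q2_c in the frame of trough between -0.02 and 0.02 m and z of q2_c in the frame of trough between 0.013 and 0.029 m), for 0.3 s.
4. the shield is back in its place (horizontal distance between shield_grip and shield_seat below 0.02 m and height (world z) of shield_grip between 0.201 and 0.217 m and angle between shield_grip's own z axis and vertical below 0.08 rad and angle between the y axis of shield_grip and the y axis of shield_seat, either way round below 0.15 rad), for 0.2 s.
At the end, for the whole second after the job is handed in: every small bottle that is present lies flat across the trough (within 0.3 rad), centred to 20 mm across, its centre no more than 260 mm up from the end stop; the big bottle lies in the tray; the shield stands upright on the ledges within 20 mm and 0.15 rad of its place; and it stays so (all of step 3 and all of step 4); the robot touches nothing.
It fails at once if the beaker is disturbed (moved over 40 mm) (distance of beaker from where it was at the start of the episode above 0.04 m).
It fails at once if the jar is disturbed (moved over 40 mm) (distance of jar from where it was at the start of the episode above 0.04 m).
It fails at once if the reagent is disturbed (moved over 40 mm) (distance of reagent from where it was at the start of the episode above 0.04 m).
Of b1, b2, b3, b4 only 2 to 4 are there at a start; the rules pass over those that are not, and their reading is None.
At some moment in a run one of b1, b2, b3, b4 may be knocked a few centimetres aside while the robot is not near it.
It also fails if it takes over 210 s, if anything falls off the work surface, if the arm or the gripper's body presses on something with over 40 N, if the wrist force passes 120 N, or if a joint passes its speed limit or range.

### The arm

A 6-joint arm with a two-finger parallel gripper is mounted at the origin on the work surface. World frame = base frame: x ahead of the robot, y to its left, z up, the work surface at z = 0. Lengths are in mm, angles in rad, forces in N, time in s.
With the tool pointing down it reaches from about 300 to 775 mm from the base axis. Payload 14.6 kg.
Tool frame: the origin (TCP) lies between the finger pads; the fingertips stand 8 mm ahead of it and the grasp point (between the pads) lies 11 mm behind it; y points along the fingers, x is the direction in which the jaws open and shut, and the axes are right-handed (so a half turn about y gives the same grasp; the last joint's range is limited). The gripper opens to 94 mm and grips with 3 to 60 N. Pads are 16 mm wide; open, the fingers measure 119 mm over their backs; the gripper's body (75 mm by 177 mm) begins 78 mm behind the grasp point.
Start: joints at [-1.364, 0.3, 1.521, -0, 1.321, -0.067], TCP at [148.709, -529.504, 213.446] pointing down, gripper open.
Joint ranges: [-3.03, 3.03], [-0.79, 2.21], [0.23, 2.52], [-1.04, 4.18], [0, 3.07], [-2.55, 2.55]. Speed limits (rad/s): [2.22, 2.22, 2.57, 3.14, 3.14, 3.14].

### API

Orientations are given as [roll, pitch, yaw] about the fixed x, y, z axes, in that order (R = Rz(yaw) Ry(pitch) Rx(roll)).
In Python, from cell import read_state, imaging, order gives the robot as it stands. The module is installed in compiled form; this text tells all that it offers.
- The arm moves only by the shell command python3 -m handwheel 'ROWS' [FORCE]. ROWS is JSON, a list that holds one entry, the list of rows, each a list of 7 numbers: the shift along the tool's x, y, z in mm, then the turn, a rotation vector about the tool's x, y, z in degrees, then the opening, from -1 (shut) to 1 (fully open), so that 0 is half open. A call has 1 to 5 rows; each row is the pose to reach, as a shift and turn from the pose measured when the call began, along the tool's axes at that moment; what a row does not reach only later rows make up. A row lasts 1/12 s, in which the tool goes at most 41.7 mm and 7.16 degrees, less where a joint would pass 70% of its speed; a pose out of reach is approached as far as the arm can. A call with a gripper value outside its range is refused whole. The fingers move at their own pace and stop on an object; FORCE is the grip in N (left out, the last holds). Time passes only in rows, so rows that repeat a pose let the fingers close. It gives the time, the measured TCP pose, the force and the opening at its end, in the units of the state.
- read_state(): the state, without advancing time (a new reading comes with each control period).
- imaging.camera(name): name is "scene" or "top" or "wrist"; returns (picture, depth): 400x640x3 uint8, red, green, blue; 400x640 float32, mm along the optical axis (not along the pixel's ray), 0 where there is no reading.
- imaging.get_calibration(name): a dict with "mtx" (3x3 intrinsics, pixels), "world_from_camera" (4x4, takes a point from camera to world coordinates); the wrist camera has in their place "hand_eye" (4x4, takes a point from camera to tool coordinates, whose origin is the TCP and whose axes are the tool frame's). Camera axes: x right, y down, z forward; pixel columns grow to the right and rows downward; lengths in mm; the calibration is good to about 2 mm. A picture is of the moment at which its call begins: read the wrist's pose just before it. get_calibration takes no time and is no camera call.
- order.sign_off(): hands the job in, once; it reports no verdict.
The state is a dict: "clock": time; "joints": joint angles; "qd": joint speeds; "effort": joint torques, N m; "eef_pos": TCP position; "eef_rot": TCP orientation; "wrist_force": force on the tool from outside, world axes, zero at the start; "moment": the same for the moment, N m; "finger_gap": finger opening in mm.
Only numpy, scipy, OpenCV 4.12 (cv2) and the standard library are available. Lean on these libraries where they do the work, as an engineer would, in place of code of your own. Each camera call takes 0.05 s, during which the arm holds its last target.

## Working session

There is one attempt and no reset: what is moved stays moved. The work goes in short steps, Python scripts to look and compute and a shell command to move; the robot and the scene stay as the last step left them, time stands still between calls to the robot, and variables do not carry over. Pictures are saved under pics/ and viewed, and the job is handed in when it is done.

```bash
ls; mkdir -p pics; cat > h.py <<'E'
import numpy as np, cv2
from cell import read_state, imaging, order
from scipy.spatial.transform import Rotation as R
def cam(name,fn=None):
    s=read_state(); p,d=imaging.camera(name); c=imaging.get_calibration(name)
    K=np.array(c["mtx"]); 
    if name=="wrist":
        T=np.eye(4); T[:3,:3]=R.from_euler('xyz',s["eef_rot"]).as_matrix(); T[:3,3]=s["eef_pos"]; T=T@np.array(c["hand_eye"])
    else: T=np.array(c["world_from_camera"])
    if fn: cv2.imwrite("pics/"+fn+".png",p[:,:,::-1]); np.savez("pics/"+fn+".npz",p=p,d=d,K=K,T=T)
    return p,d,K,T
def load(fn):
    z=np.load("pics/"+fn+".npz"); return z["p"],z["d"],z["K"],z["T"]
def ray(uv,K,T,z):
    r=T[:3,:3]@np.linalg.solve(K,[uv[0],uv[1],1]); o=T[:3,3]; return o+r*(z-o[2])/r[2]
def cloud(d,K,T):
    v,u=np.mgrid[:d.shape[0],:d.shape[1]]
    P=np.stack([(u-K[0,2])/K[0,0]*d,(v-K[1,2])/K[1,1]*d,d],-1)@T[:3,:3].T+T[:3,3]
    P[d<=0]=np.nan; return P
def st():
    s=read_state(); print(round(s["clock"],2),np.round(s["eef_pos"],1),np.round(s["eef_rot"],3),"F",np.round(s["wrist_force"],1),"gap",round(s["finger_gap"],1),"j",np.round(s["joints"],2))
E
python3 - <<'E'
from h import *
st()
for n in ("scene","top","wrist"):
    p,d,K,T=cam(n,n+"0"); print(n,K.round(1).tolist(),T.round(3).tolist())
print(imaging.get_calibration("wrist")["hand_eye"])
E
```

```text
pics
0.0 [ 148.7 -529.3  212.9] [-1.571e+00  1.000e-03 -1.297e+00] F [-1.  -0.5  0.9] gap 93.7 j [-1.36  0.3   1.52  0.    1.32 -0.07]
scene [[365.8, 0.0, 324.5], [0.0, 365.8, 200.5], [0.0, 0.0, 1.0]] [[-0.6, 0.516, -0.611, 1080.868], [0.8, 0.403, -0.444, 391.095], [0.017, -0.756, -0.655, 730.8], [0.0, 0.0, 0.0, 1.0]]
top [[518.1, 0.0, 320.1], [0.0, 518.1, 205.2], [0.0, 0.0, 1.0]] [[0.018, -0.982, 0.186, 281.608], [-1.0, -0.015, 0.018, -14.012], [-0.015, -0.187, -0.982, 1434.116], [0.0, 0.0, 0.0, 1.0]]
wrist [[304.4, 0.0, 321.2], [0.0, 304.4, 198.8], [0.0, 0.0, 1.0]] [[0.271, -0.937, -0.219, 213.133], [-0.963, -0.264, -0.061, -511.752], [-0.001, 0.227, -0.974, 383.668], [0.0, 0.0, 0.0, 1.0]]
[[ 9.99999992e-01  1.00559393e-04  8.05665712e-05  3.69653829e-01]
 [-5.55974428e-05 -2.27326233e-01  9.73818659e-01 -1.70692925e+02]
 [ 1.16241508e-04 -9.73818655e-01 -2.27326226e-01  6.68156534e+01]
 [ 0.00000000e+00  0.00000000e+00  0.00000000e+00  1.00000000e+00]]
```

View pics/top0.png

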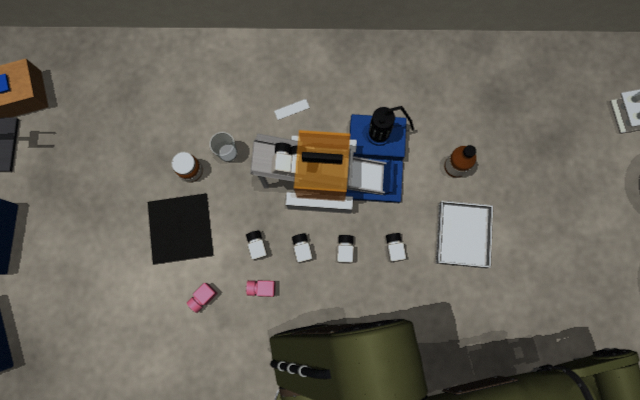

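View pics/scene0.png

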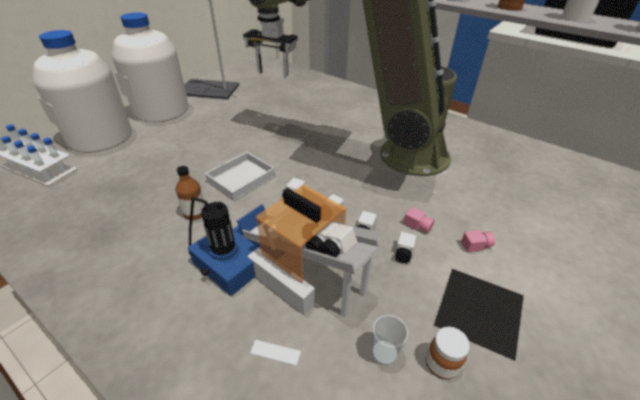

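View pics/wrist0.png

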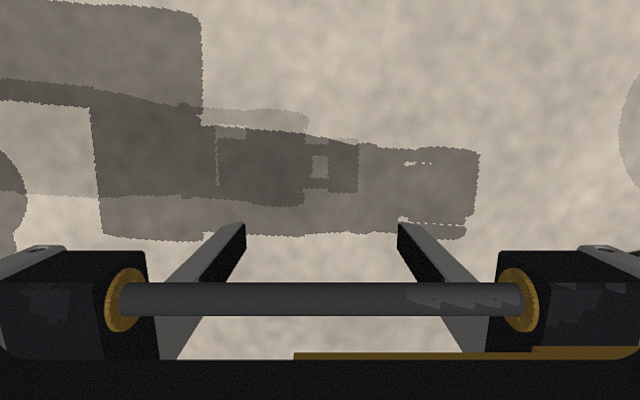

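```bash
python3 - <<'E'
from h import *
p,d,K,T=load("top0")
c=cv2.resize(p[85:325,140:500][:,:,::-1],None,fx=2.2,fy=2.2,interpolation=cv2.INTER_CUBIC); cv2.imwrite("pics/top0c.png",c)
p2,d2,K2,T2=load("scene0")
c=cv2.resize(p2[140:380,150:510][:,:,::-1],None,fx=2.2,fy=2.2,interpolation=cv2.INTER_CUBIC); cv2.imwrite("pics/scene0c.png",c)
P=cloud(d,K,T); hsv=cv2.cvtColor(p,cv2.COLOR_RGB2HSV)
# valid depth fraction
print((d>0).mean(),(d2>0).mean())
for n,(u,v) in dict(handle=(322,157),q=(282,158),low=(370,177),gate=(352,175),b1=(257,247),b2=(302,250),b3=(345,252),b4=(396,250),tray=(465,235),mat=(180,228),beaker=(222,145),jar=(186,165),reag=(468,152),lamp=(380,120),pink=(265,288),bench=(100,300),ledge=(320,202)).items():
    print(n,P[v,u].round(1))
E
```

```text
0.99569140625 0.9962109375
handle [629.7   5.7 225.3]
q [638.  106.6 182.7]
low [ 623.5 -123.6   56.6]
gate [623.6 -73.6  75.5]
b1 [428.9 180.4  37.9]
b2 [422.1  58.   44.4]
b3 [418.5 -57.6  45.3]
b4 [ 426.7 -194.8   39.6]
tray [nan nan nan]
mat [481.5 401.8   8.7]
beaker [723.2 296.6  11. ]
jar [642.  374.3  87.5]
reag [ 668.  -365.3  155.8]
lamp [ 732.  -136.4  207.5]
pink [319.5 153.9  43.3]
bench [280.3 610.2   1.2]
ledge [551.   11.6  61. ]
```

View pics/top0c.png

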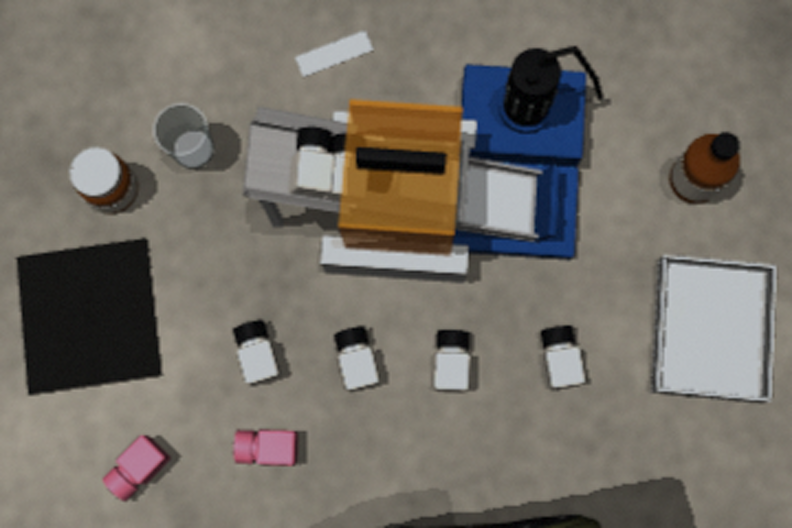

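View pics/scene0c.png

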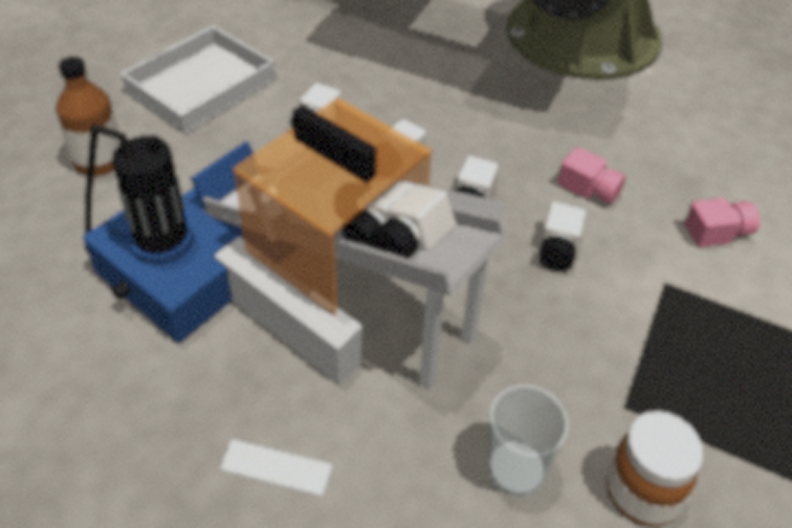

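```bash
cat >> h.py <<'E'
def tri(obs):
    A=np.zeros((3,3)); b=np.zeros(3); L=[]
    for uv,K,T in obs:
        r=T[:3,:3]@np.linalg.solve(K,[uv[0],uv[1],1]); r/=np.linalg.norm(r); M=np.eye(3)-np.outer(r,r); A+=M; b+=M@T[:3,3]; L.append((M,T[:3,3]))
    X=np.linalg.solve(A,b); return X,[round(float(np.linalg.norm(M@(X-o))),1) for M,o in L]
def blobs(m,amin=60):
    n,l,s,c=cv2.connectedComponentsWithStats(m.astype(np.uint8)); 
    return [(l==i,s[i],c[i]) for i in range(1,n) if s[i][4]>=amin]
def rect(m):
    cs,_=cv2.findContours(m.astype(np.uint8),cv2.RETR_EXTERNAL,cv2.CHAIN_APPROX_NONE); c=max(cs,key=cv2.contourArea); return cv2.minAreaRect(c)
E
python3 - <<'E'
from h import *
p,d,K,T=load("top0"); h=cv2.cvtColor(p,cv2.COLOR_RGB2HSV)
print("BLACK top")
for m,s,c in blobs(h[:,:,2]<45,30):
    if s[1]<310: print(s,c.round(1),rect(m))
print("handle z225.. depth", )
print("WHITE")
for m,s,c in blobs((h[:,:,2]>165)&(h[:,:,1]<40),30):
    print(s,c.round(1),np.round(rect(m)[0],1),np.round(rect(m)[1],1),round(rect(m)[2],1))
p2,d2,K2,T2=load("scene0"); h2=cv2.cvtColor(p2,cv2.COLOR_RGB2HSV)
print("BLACK scene")
for m,s,c in blobs(h2[:,:,2]<45,30):
    if s[1]>150: print(s,c.round(1),rect(m))
E
```

```text
BLACK top
[  0  60  48  59 995] [27.7 97. ] ((28.359054565429688, 97.72162628173828), (40.53355026245117, 63.68753433227539), 30.411081314086914)
[369 106  45  36 773] [383.8 123.2] ((387.72412109375, 121.81036376953125), (32.12529373168945, 44.5668830871582), 68.19859313964844)
[  0 118  19  54 270] [ 11.4 141.7] ((7.131845474243164, 143.69979858398438), (16.754037857055664, 53.32468032836914), 7.765166282653809)
[275 143  22  11 168] [285.5 147.7] ((285.43658447265625, 147.88832092285156), (21.374114990234375, 9.689598083496094), 4.085616588592529)
[463 145  13  14 131] [468.8 151.5] ((468.800048828125, 151.39999389648438), (11.62755298614502, 12.521980285644531), 26.56505012512207)
[302 152  41  12 371] [321.5 157.4] ((321.7171936035156, 157.60118103027344), (40.11161804199219, 9.425885200500488), 3.945185899734497)
[354 154  50   6 153] [378.6 156.7] ((378.4136047363281, 156.75267028808594), (49.09029006958008, 3.2336981296539307), 3.9451863765716553)
[ 148  194   65   70 3726] [179.8 228.4] ((179.48463439941406, 228.376953125), (62.88560485839844, 61.14912414550781), 82.87498474
[... 1580 characters left out ...]
), (7.0, 9.0), 90.0)
[283 189  37  33 528] [301.7 205. ] ((301.3676452636719, 204.7205810546875), (43.90363693237305, 13.205390930175781), 30.963756561279297)
[ 202  202   32   53 1004] [217.3 226.2] ((217.58827209472656, 226.85296630859375), (54.327980041503906, 24.98116683959961), 75.96376037597656)
[306 237  33  19 352] [322.8 246.3] ((322.75, 245.25), (32.97737503051758, 13.418986320495605), 15.255118370056152)
[396 249  15  14 170] [402.7 255.3] ((402.6765441894531, 255.2941436767578), (14.067066192626953, 12.854387283325195), 14.03624439239502)
[ 437  272   85   86 2411] [481.5 312.6] ((482.8904113769531, 313.95892333984375), (86.61043548583984, 60.159141540527344), 20.556045532226562)
```

```bash
cat >> h.py <<'E'
def go(pos,rot=None,yaw=None):
    """print shift (mm) and rotvec (deg) in tool axes to a target TCP pose"""
    s=read_state(); R0=R.from_euler('xyz',s["eef_rot"]); p0=np.array(s["eef_pos"])
    R1=rot if rot is not None else (R.from_euler('z',yaw)*R.from_euler('x',-np.pi/2) if yaw is not None else R0)
    print("shift",R0.inv().apply(np.array(pos)-p0).round(1),"turn",np.degrees((R0.inv()*R1).as_rotvec()).round(2),"dist",round(float(np.linalg.norm(np.array(pos)-p0)),1))
E
python3 -m handwheel '[[[0,-190,0,0,0,0,1],[0,-190,0,0,0,0,1],[0,-190,0,0,0,0,1],[0,-190,0,0,0,0,1],[0,-190,0,0,0,0,1]]]'
python3 -c "
from h import *
st();go([600,0,420],yaw=0.0)
p,d,K,T=load('top0');p2,d2,K2,T2=load('scene0')
print('handle centre',tri([((321.6,157.5),K,T),((301.5,204.8),K2,T2)]))
"
```

```text
clock: 0.57
eef_pos: [148.7, -529.4, 407.9]
eef_rot: [-1.571, -0.004, -1.297]
wrist_force: [-0.3, 0.3, 0.9]
finger_gap: 94.1
0.57 [ 148.7 -529.4  407.9] [-1.571 -0.004 -1.297] F [-0.3  0.3  0.9] gap 94.1 j [-1.36  0.24  1.16  0.    1.74 -0.07]
shift [-387.6  -13.9  577.6] turn [  0.17 -74.31   0.2 ] dist 695.7
handle centre (array([633.99932614,   6.30650788, 207.50348247]), [0.8, 0.8])
```

```bash

python3 -m handwheel '[[[-380,0,570,0,-70,0,1],[-380,0,570,0,-70,0,1],[-380,0,570,0,-70,0,1],[-380,0,570,0,-70,0,1],[-380,0,570,0,-70,0,1]]]'
python3 -c "
from h import *
st();go([600,0,420],yaw=0.0)"
```

```text
clock: 0.98
eef_pos: [285.0, -369.6, 403.9]
eef_rot: [-1.572, -0.001, -0.666]
wrist_force: [-0.1, 0.4, 0.0]
finger_gap: 93.8
0.98 [ 285.  -369.6  403.9] [-1.572e+00 -1.000e-03 -6.660e-01] F [-0.1  0.4  0. ] gap 93.8 j [-0.99  0.04  1.39 -0.    1.71 -0.33]
shift [ 19.2 -16.9 485.2] turn [ 1.000e-01 -3.818e+01  1.000e-02] dist 485.9
```

```bash

python3 -m handwheel '[[[19,-17,485,0,-38,0,1],[19,-17,485,0,-38,0,1],[19,-17,485,0,-38,0,1],[19,-17,485,0,-38,0,1],[19,-17,485,0,-38,0,1]]]'
python3 -c "
from h import *
st();go([600,0,420],yaw=0.0)"
```

```text
clock: 1.4
eef_pos: [420.0, -210.7, 411.0]
eef_rot: [-1.573, 0.0, -0.041]
wrist_force: [-0.1, -1.3, -0.0]
finger_gap: 94.2
1.4 [ 420.  -210.7  411. ] [-1.573  0.    -0.041] F [-0.1 -1.3 -0. ] gap 94.2 j [-0.54  0.05  1.37 -0.    1.73 -0.5 ]
shift [171.3  -9.5 217.9] turn [ 0.1  -2.34 -0.02] dist 277.3
```

```bash

python3 -m handwheel '[[[165,-15,240,0,-3,0,1],[165,-15,240,0,-3,0,1],[165,-15,240,0,-3,0,1],[165,-15,240,0,-3,0,1],[165,-15,240,0,-3,0,1]]]'
python3 -c "
from h import *
st();go([600,0,420],yaw=0.0)"
```

```text
clock: 1.82
eef_pos: [544.4, -43.9, 421.2]
eef_rot: [-1.573, 0.001, 0.012]
wrist_force: [1.3, -1.0, 0.3]
finger_gap: 94.2
1.82 [544.4 -43.9 421.2] [-1.573e+00  1.000e-03  1.200e-02] F [ 1.3 -1.   0.3] gap 94.2 j [-0.15  0.23  1.13 -0.    1.77 -0.16]
shift [56.1  1.1 43.2] turn [ 0.1   0.66 -0.03] dist 70.8
```

```bash

python3 -m handwheel '[[[56,0,-20,0,0,0,1],[56,0,-20,0,0,0,1],[56,0,-20,0,0,0,1],[56,0,-20,0,0,0,1]]]'
python3 -c "
from h import *
st();cam('wrist','w1')"
```

```text
clock: 2.15
eef_pos: [601.1, -63.2, 419.9]
eef_rot: [-1.572, 0.003, 0.012]
wrist_force: [0.3, -0.4, 0.3]
finger_gap: 94.3
2.15 [601.1 -63.2 419.9] [-1.572  0.003  0.012] F [ 0.3 -0.4  0.3] gap 94.3 j [-0.16  0.39  0.94 -0.    1.82 -0.18]
```

View pics/w1.png

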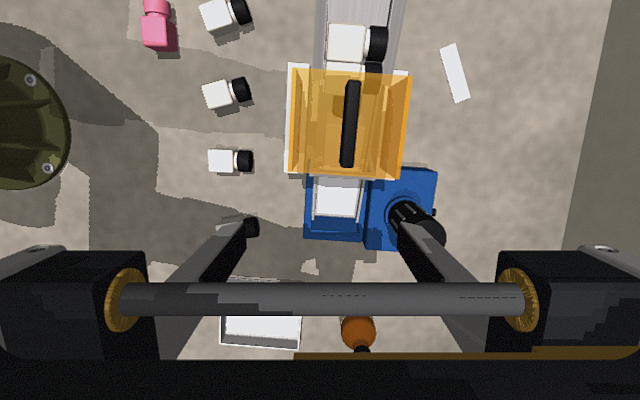

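```bash

python3 - <<'E'
from h import *
p,d,K,T=load("w1"); h=cv2.cvtColor(p,cv2.COLOR_RGB2HSV)
m=np.zeros(d.shape,bool); m[70:175,338:364]=h[70:175,338:364,2]<45
b=max(blobs(m),key=lambda x:x[1][4]); r=rect(b[0]); print(b[1],b[2],r, cv2.boxPoints(r).round(1).tolist())
pt,dt,Kt,Tt=load("top0")
print(tri([(b[2],K,T),((321.6,157.5),Kt,Tt)]))
for z in (209,229):
    print(z,[ray(q,K,T,z).round(1)[:2].tolist() for q in cv2.boxPoints(r)], 'top c',ray((321.6,157.5),Kt,Tt,z).round(1))
P=cloud(d,K,T); mm=b[0]; print('depth z pct',np.nanpercentile(P[mm][:,2],[5,25,50,75,95]).round(1))
# top surface only
t=mm&(P[:,:,2]>222); q=P[t]; print('topsurf n',t.sum(),'mean',np.nanmean(q,0).round(1))
xy=q[:,:2]; print(cv2.minAreaRect(xy.astype(np.float32)))
E
```

```text
[339  80  22  88 999] [348.82782783 129.06306306] ((349.1229553222656, 123.64754486083984), (14.666790008544922, 87.27645874023438), 5.19442892074585) [[337.8999938964844, 166.39999389648438], [345.79998779296875, 79.5], [360.3999938964844, 80.9000015258789], [352.5, 167.8000030517578]]
(array([635.13366524,   3.83507441, 203.20315761]), [3.2, 3.2])
209 [[622.7, -45.2], [629.5, 57.5], [646.8, 56.2], [641.1, -46.7]] top c [633.1   6.9 209. ]
229 [[621.6, -42.7], [628.1, 54.6], [644.5, 53.4], [639.1, -44.1]] top c [627.4   6.6 229. ]
depth z pct [207.7 227.1 227.9 228.6 229.4]
topsurf n 886 mean [ 6.342e+02 -5.000e-01  2.280e+02]
((634.5181274414062, 5.1615142822265625), (98.26433563232422, 14.755631446838379), 86.67302703857422)
```

```bash

python3 -c "
from h import *
go([634,-30,300],yaw=-0.0615)"
python3 -m handwheel '[[[32,120,33,0,4,0,1],[32,120,33,0,4,0,1],[32,120,33,0,4,0,1],[32,120,33,0,4,0,1],[32,120,33,0,4,0,1]]]'
python3 - <<'E'
from h import *
st();cam('wrist','w2')
E
```

```text
shift [ 34.1 120.7  33.1] turn [ 0.1   4.18 -0.07] dist 129.7
clock: 2.62
eef_pos: [631.0, -29.8, 300.3]
eef_rot: [-1.572, 0.004, -0.058]
wrist_force: [0.9, -0.5, 2.0]
finger_gap: 94.1
2.62 [631.  -29.8 300.3] [-1.572  0.004 -0.058] F [ 0.9 -0.5  2. ] gap 94.1 j [-0.1   0.45  1.12 -0.    1.58 -0.05]
```

View pics/w2.png

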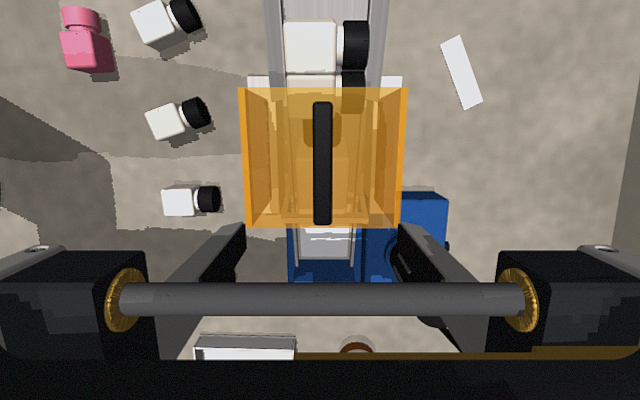

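```bash

python3 - <<'E'
from h import *
def box(fn,v0,v1,u0,u1):
    p,d,K,T=load(fn); h=cv2.cvtColor(p,cv2.COLOR_RGB2HSV)
    P=cloud(d,K,T); m=np.zeros(d.shape,bool); m[v0:v1,u0:u1]=(h[v0:v1,u0:u1,2]<45)
    b=max(blobs(m),key=lambda x:x[1][4]); r=rect(b[0]); q=cv2.boxPoints(r); q=q[np.argsort(q[:,1])]; return q,K,T,P,b[0]
a,K1,T1,_,_=box("w1",70,175,338,364); b,K2,T2,P,m=box("w2",90,232,305,340)
print(a.round(1).tolist(),b.round(1).tolist())
fa=a[:2].mean(0);fb=b[:2].mean(0);na=a[2:].mean(0);nb=b[2:].mean(0)
far,e1=tri([(fa,K1,T1),(fb,K2,T2)]); near,e2=tri([(na,K1,T1),(nb,K2,T2)]); print("far",far.round(1),e1,"near",near.round(1),e2)
t=m&(P[:,:,2]>222); print(cv2.minAreaRect(P[t][:,:2].astype(np.float32)),np.nanmedian(P[t][:,2]))
print([ray(q,K2,T2,229).round(1)[:2].tolist() for q in b])
go([634,5.5,203],yaw=-0.061)
E
```

```text
[[345.79998779296875, 79.5], [360.3999938964844, 80.9000015258789], [337.8999938964844, 166.39999389648438], [352.5, 167.8000030517578]] [[313.0, 102.0], [331.0, 102.0], [331.0, 224.0], [313.0, 224.0]]
far [637.5  55.4 217.9] [0.2, 0.2] near [631.4 -44.6 221.9] [0.6, 0.6]
((634.615966796875, 5.563179016113281), (98.22665405273438, 14.858555793762207), 87.09634399414062) 228.2224084003854
[[630.7, 54.8], [644.4, 54.0], [639.5, -43.0], [624.6, -42.1]]
shift [ 0.3 99.9 36.1] turn [0.11 0.16 0.02] dist 106.2
```

```bash

python3 -m handwheel '[[[1,40,36,0,0,0,1],[1,40,36,0,0,0,1],[1,70,36,0,0,0,1],[1,100,36,0,0,0,1],[1,100,36,0,0,0,1]]]'
python3 -c "
from h import *
go([634.6,5.5,203],yaw=-0.058);cam('wrist','w3')"
```

```text
clock: 3.08
eef_pos: [633.3, 4.8, 200.2]
eef_rot: [-1.573, 0.004, -0.058]
wrist_force: [-0.1, -0.5, -0.2]
finger_gap: 93.6
shift [ 1.2 -2.8  0.8] turn [ 0.12 -0.01 -0.25] dist 3.1
```

View pics/w3.png

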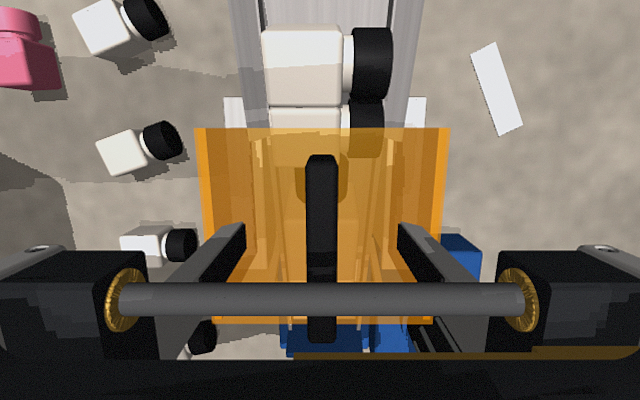

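```bash

python3 -m handwheel '[[[1,-3,1,0,0,0,1],[1,-3,1,0,0,0,-1],[1,-3,1,0,0,0,-1],[1,-3,1,0,0,0,-1],[1,-3,1,0,0,0,-1]]]' 40
python3 -m handwheel '[[[0,0,0,0,0,0,-1],[0,0,0,0,0,0,-1],[0,0,0,0,0,0,-1],[0,0,0,0,0,0,-1],[0,0,0,0,0,0,-1]]]' 40
python3 -c "
from h import *
st()"
```

```text
clock: 3.55
eef_pos: [635.4, 5.5, 207.3]
eef_rot: [-1.573, 0.0, -0.059]
wrist_force: [0.1, 0.1, -0.4]
finger_gap: 70.5
clock: 3.97
eef_pos: [635.4, 5.6, 207.2]
eef_rot: [-1.573, 0.0, -0.058]
wrist_force: [-0.2, -0.2, 0.2]
finger_gap: 37.2
3.97 [635.4   5.6 207.2] [-1.573  0.    -0.058] F [-0.2 -0.2  0.2] gap 37.2 j [-0.05  0.5   1.26 -0.    1.38  0.01]
```

```bash

python3 -m handwheel '[[[-1,4,0,0,0,0,-1],[-1,4,0,0,0,0,-1],[-1,4,0,0,0,0,-1],[-1,4,0,0,0,0,-1],[-1,4,0,0,0,0,-1]]]' 40
python3 -c "
from h import *
st()"
```

```text
clock: 4.38
eef_pos: [634.2, 5.7, 202.8]
eef_rot: [-1.573, 0.001, -0.058]
wrist_force: [0.4, 0.2, -4.0]
finger_gap: 15.2
4.38 [634.2   5.7 202.8] [-1.573e+00  1.000e-03 -5.800e-02] F [ 0.4  0.2 -4. ] gap 15.2 j [-0.05  0.5   1.27 -0.    1.37  0.01]
```

```bash

python3 -m handwheel '[[[0,-5,0,0,0,0,-1],[0,-10,0,0,0,0,-1],[0,-18,0,0,0,0,-1],[0,-26,0,0,0,0,-1],[0,-30,0,0,0,0,-1]]]' 40
python3 -m handwheel '[[[0,-20,0,0,0,0,-1],[0,-40,0,0,0,0,-1],[0,-60,0,0,0,0,-1],[0,-80,0,0,0,0,-1],[0,-100,0,0,0,0,-1]]]' 
python3 -m handwheel '[[[0,-15,0,0,0,0,-1],[0,-30,0,0,0,0,-1],[0,-42,0,0,0,0,-1],[0,-45,0,0,0,0,-1],[0,-45,0,0,0,0,-1]]]' 
python3 -c "
from h import *
st();cam('wrist','w4')
p,d,K,T=load('top0')
# mat corners on z=4
h=cv2.cvtColor(p,cv2.COLOR_RGB2HSV)
m=np.zeros(d.shape,bool); m[185:270,140:220]=h[185:270,140:220,2]<60
r=rect(max(blobs(m),key=lambda x:x[1][4])[0]); print(r); q=[ray(c,K,T,4) for c in cv2.boxPoints(r)]; print(np.round(q,1)); print('matc',np.mean(q,0))
m=np.zeros(d.shape,bool); m[195:275,430:500]=(d[195:275,430:500]>0)
"
```

```text
clock: 4.8
eef_pos: [634.7, 5.7, 234.7]
eef_rot: [-1.573, -0.001, -0.058]
wrist_force: [0.4, -0.1, -4.0]
finger_gap: 15.8
clock: 5.22
eef_pos: [634.4, 5.9, 336.2]
eef_rot: [-1.573, -0.001, -0.058]
wrist_force: [0.8, 0.5, -4.6]
finger_gap: 15.6
clock: 5.63
eef_pos: [634.4, 6.0, 382.2]
eef_rot: [-1.573, -0.003, -0.058]
wrist_force: [-0.1, 0.5, -3.8]
finger_gap: 15.5
5.63 [634.4   6.  382.2] [-1.573 -0.003 -0.058] F [-0.1  0.5 -3.8] gap 15.5 j [-0.05  0.45  0.93 -0.    1.75  0.01]
((179.46002197265625, 228.22000122070312), (62.508235931396484, 63.07392120361328), 81.8698959350586)
[[555.5 511.    4. ]
 [583.9 335.3   4. ]
 [409.2 300.4   4. ]
 [381.7 472.2   4. ]]
matc [482.54430413 404.73900341   4.        ]
```

View pics/w4.png

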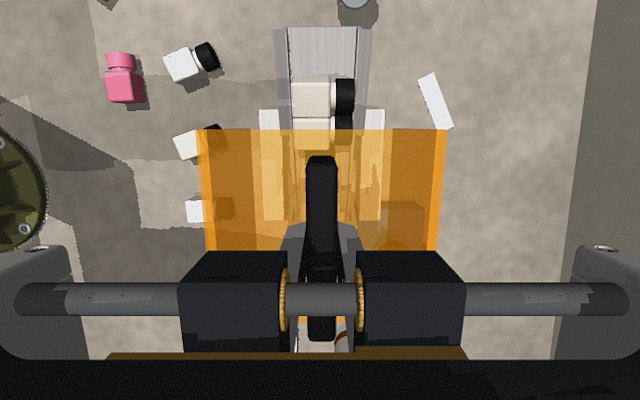

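```bash

python3 -c "
from h import *
go([482.5,404.7,330],yaw=0.1)"
python3 -m handwheel '[[[-9,5,21,0,-1,0,-1],[-22,10,48,0,-1,0,-1],[-37,14,80,0,-2,0,-1],[-52,18,112,0,-3,0,-1],[-65,20,140,0,-4,0,-1]]]' 
python3 -c "
from h import *
go([482.5,404.7,330],yaw=0.1)"
```

```text
shift [-175.    50.   389.2] turn [ 0.12 -9.09  0.07] dist 429.7
clock: 6.1
eef_pos: [576.4, 151.2, 359.1]
eef_rot: [-1.573, 0.001, 0.012]
wrist_force: [-0.2, 1.2, -4.7]
finger_gap: 16.2
shift [-90.7  28.6 254.8] turn [ 0.13 -5.02 -0.06] dist 271.9
```

```bash

python3 -m handwheel '[[[-10,3,28,0,-1,0,-1],[-21,6,60,0,-1,0,-1],[-33,10,92,0,-2,0,-1],[-44,13,124,0,-3,0,-1],[-52,14,145,0,-3,0,-1]]]' 
python3 -c "
from h import *
go([482.5,404.7,330],yaw=0.1)"
```

```text
clock: 6.52
eef_pos: [521.0, 297.9, 343.1]
eef_rot: [-1.573, 0.003, 0.067]
wrist_force: [0.5, 0.2, -3.7]
finger_gap: 15.8
shift [-31.2  12.9 109.2] turn [ 0.15 -1.87 -0.19] dist 114.3
```

```bash

python3 -m handwheel '[[[-7,3,28,0,0,0,-1],[-15,6,55,0,-1,0,-1],[-23,10,82,0,-2,0,-1],[-29,12,102,0,-2,0,-1],[-31,13,109,0,-2,0,-1]]]' 
python3 -m handwheel '[[[0,20,0,0,0,0,-1],[0,40,0,0,0,0,-1],[0,60,0,0,0,0,-1],[0,78,0,0,0,0,-1],[0,80,0,0,0,0,-1]]]' 
python3 -c "
from h import *
go([482.5,404.7,150],yaw=0.1);cam('wrist','w5');cam('top','t5')"
```

```text
clock: 6.93
eef_pos: [481.0, 406.8, 328.1]
eef_rot: [-1.574, 0.006, 0.105]
wrist_force: [-0.1, 0.2, -4.5]
finger_gap: 15.8
clock: 7.35
eef_pos: [479.7, 405.3, 243.8]
eef_rot: [-1.577, 0.011, 0.104]
wrist_force: [0.3, -1.0, -4.5]
finger_gap: 15.5
shift [ 3.7 93.8 -0.2] turn [ 0.38  0.25 -0.64] dist 93.8
```

View pics/w5.png

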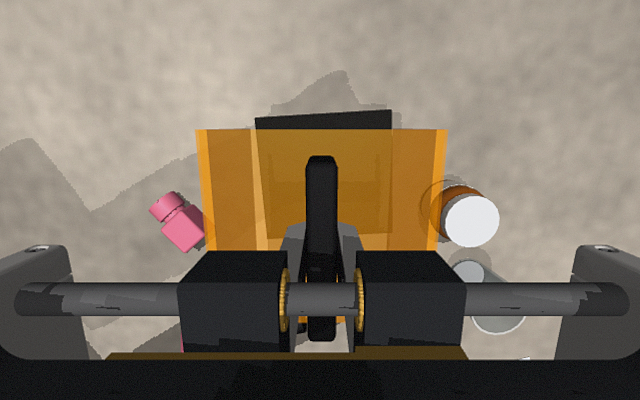

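View pics/t5.png

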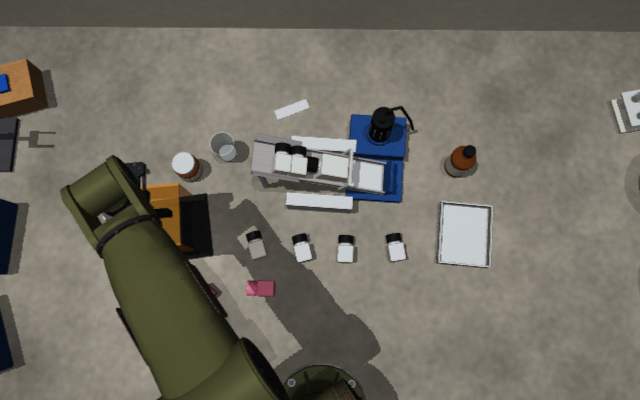

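```bash

python3 -c "
from h import *
p,d,K,T=load('w5')
for q in [(255,118),(391,109),(391,128),(392,232),(255,128),(271,232)]: print(q,ray(q,K,T,4).round(1))
"
```

```text
(255, 118) [384.7 471.7   4. ]
(391, 109) [559.  501.2   4. ]
(391, 128) [562.8 477.6   4. ]
(392, 232) [586.8 335.6   4. ]
(255, 128) [385.3 459.    4. ]
(271, 232) [415.8 317.    4. ]
```

```bash

python3 -m handwheel '[[[2,15,-1,0,-1,0,-1],[4,30,-2,0,-2,0,-1],[5,50,-3,0,-3,0,-1],[5,70,-3,0,-3,0,-1],[5,85,-3,0,-3,0,-1]]]' 
python3 -c "
from h import *
go([485,403,141],yaw=0.16)"
```

```text
clock: 7.87
eef_pos: [485.7, 402.9, 162.6]
eef_rot: [-1.574, 0.007, 0.156]
wrist_force: [0.2, 0.7, -3.6]
finger_gap: 15.5
shift [-0.5 21.6  0.2] turn [ 0.2  -0.2  -0.38] dist 21.6
```

```bash

python3 -m handwheel '[[[0,5,0,0,0,0,-1],[0,9,0,0,0,0,-1],[0,13,0,0,0,0,-1],[0,17,0,0,0,-0.3,-1],[0,20,0,0,0,-0.3,-1]]]' 
python3 -m handwheel '[[[0,1,0,0,0,0,-1],[0,2,0,0,0,0,-1],[0,3,0,0,0,0,-1]]]' 
python3 -c "
from h import *
st()"
```

```text
clock: 8.28
eef_pos: [485.8, 403.1, 143.1]
eef_rot: [-1.574, -0.0, 0.157]
wrist_force: [-0.0, 0.3, -5.2]
finger_gap: 15.8
clock: 8.53
eef_pos: [486.0, 403.2, 140.6]
eef_rot: [-1.573, -0.001, 0.157]
wrist_force: [-2.5, -4.3, 16.1]
finger_gap: 15.8
8.53 [486.  403.2 140.6] [-1.573e+00 -1.000e-03  1.570e-01] F [-2.5 -4.3 16.1] gap 15.8 j [ 0.64  0.54  1.35 -0.    1.25  0.48]
```

```bash

python3 -m handwheel '[[[0,-1,0,0,0,0,0.0],[0,-1,0,0,0,0,0.5],[0,-1,0,0,0,0,1],[0,-1,0,0,0,0,1],[0,-1,0,0,0,0,1]]]' 
python3 -m handwheel '[[[0,0,0,0,0,0,1],[0,0,0,0,0,0,1],[0,-20,0,0,0,0,1],[0,-50,0,0,0,0,1],[0,-90,0,0,0,0,1]]]' 
python3 -m handwheel '[[[0,-150,0,0,0,0,1],[0,-150,0,0,0,0,1],[0,-150,0,0,0,0,1],[0,-150,0,0,0,0,1],[0,-150,0,0,0,0,1]]]' 
python3 -c "
from h import *
st();cam('wrist','w6')
p,d,K,T=load('w6');P=cloud(d,K,T);h=cv2.cvtColor(p,cv2.COLOR_RGB2HSV)
m=(h[:,:,2]<60)&(P[:,:,2]>150)&(P[:,:,2]<180); b=max(blobs(m),key=lambda x:x[1][4]); q=P[b[0]]; print(b[1],np.median(q[:,2]),cv2.minAreaRect(q[:,:2].astype(np.float32)))
"
```

```text
clock: 8.95
eef_pos: [486.0, 403.2, 141.8]
eef_rot: [-1.573, -0.001, 0.157]
wrist_force: [-0.0, 1.1, 0.7]
finger_gap: 45.6
clock: 9.37
eef_pos: [485.1, 402.8, 230.5]
eef_rot: [-1.575, 0.003, 0.157]
wrist_force: [0.7, 1.2, 0.2]
finger_gap: 79.3
clock: 9.78
eef_pos: [485.8, 403.9, 386.9]
eef_rot: [-1.571, -0.005, 0.157]
wrist_force: [-0.6, 0.3, 1.0]
finger_gap: 93.8
9.78 [485.8 403.9 386.9] [-1.571 -0.005  0.157] F [-0.6  0.3  1. ] gap 93.8 j [ 0.64  0.44  0.93 -0.    1.76  0.48]
[315 141  12  75 880] 166.2138169446626 ((487.5597229003906, 404.0694580078125), (14.70758056640625, 97.54594421386719), 8.70627212524414)
```

View pics/w6.png

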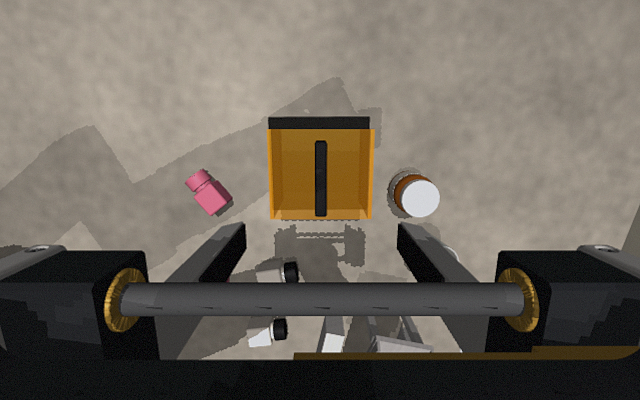

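```bash

python3 -c "
from h import *
go([632,-40,400],yaw=-0.06)"
python3 -m handwheel '[[[75,-10,-460,0,12,0,1],[75,-10,-460,0,12,0,1],[75,-10,-460,0,12,0,1],[75,-10,-460,0,12,0,1],[75,-10,-460,0,12,0,1]]]' 
python3 -c "
from h import *
go([632,-40,400],yaw=-0.06)"
```

```text
shift [  75.4  -15.5 -461.2] turn [ 0.12 12.41  0.1 ] dist 467.6
clock: 10.25
eef_pos: [550.7, 203.9, 385.4]
eef_rot: [-1.574, 0.0, -0.053]
wrist_force: [0.4, 0.2, -0.4]
finger_gap: 93.8
shift [  94.   -13.9 -239.3] turn [0.16 0.42 0.  ] dist 257.5
```

```bash

python3 -m handwheel '[[[94,-14,-239,0,0,0,1],[94,-14,-239,0,0,0,1],[94,-14,-239,0,0,0,1],[94,-14,-239,0,0,0,1],[94,-14,-239,0,0,0,1]]]' 
python3 -m handwheel '[[[17,-10,-43,0,0,0,1],[17,-10,-43,0,0,0,1],[17,-10,-43,0,0,0,1],[17,-10,-43,0,0,0,1],[17,-10,-43,0,0,0,1]]]' 
python3 -c "
from h import *
st();cam('wrist','w7')"
```

```text
clock: 10.67
eef_pos: [616.2, 6.3, 396.1]
eef_rot: [-1.573, 0.002, -0.053]
wrist_force: [1.3, 0.4, 1.0]
finger_gap: 93.6
clock: 11.08
eef_pos: [630.7, -36.2, 405.6]
eef_rot: [-1.573, 0.003, -0.051]
wrist_force: [-0.6, 0.8, -0.1]
finger_gap: 94.1
11.08 [630.7 -36.2 405.6] [-1.573  0.003 -0.051] F [-0.6  0.8 -0.1] gap 94.1 j [-0.11  0.46  0.88 -0.    1.81 -0.06]
```

View pics/w7.png

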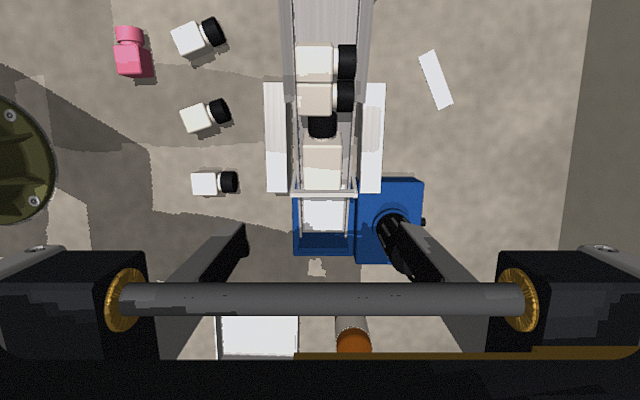

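```bash

python3 - <<'E'
from h import *
p,d,K,T=load("w7"); P=cloud(d,K,T)
c=cv2.resize(p[0:260,230:430][:,:,::-1],None,fx=2.3,fy=2.3,interpolation=cv2.INTER_CUBIC); cv2.imwrite("pics/w7c.png",c)
for v in range(4,255,8): print(v,[P[v,u].round(0).tolist() for u in (285,300,312,322,335,350)])
E
```

```text
4 [[601.0, 167.0, 190.0], [617.0, 174.0, 169.0], [631.0, 172.0, 171.0], [643.0, 172.0, 169.0], [659.0, 171.0, 169.0], [676.0, 170.0, 170.0]]
12 [[600.0, 160.0, 188.0], [616.0, 166.0, 167.0], [631.0, 165.0, 167.0], [643.0, 165.0, 166.0], [658.0, 164.0, 166.0], [676.0, 163.0, 166.0]]
20 [[599.0, 152.0, 185.0], [615.0, 158.0, 162.0], [630.0, 157.0, 165.0], [642.0, 156.0, 164.0], [658.0, 155.0, 166.0], [677.0, 155.0, 163.0]]
28 [[598.0, 144.0, 185.0], [615.0, 150.0, 161.0], [630.0, 150.0, 160.0], [642.0, 148.0, 162.0], [658.0, 148.0, 161.0], [677.0, 147.0, 160.0]]
36 [[597.0, 137.0, 179.0], [614.0, 142.0, 156.0], [629.0, 141.0, 158.0], [641.0, 140.0, 158.0], [658.0, 140.0, 157.0], [677.0, 139.0, 156.0]]
44 [[596.0, 128.0, 178.0], [615.0, 126.0, 183.0], [629.0, 126.0, 182.0], [641.0, 125.0, 182.0], [658.0, 131.0, 154.0], [675.0, 125.0, 175.0]]
52 [[596.0, 120.0, 176.0], [615.0, 116.0, 192.0], [629.0, 115.0, 193.0], [640.0, 114.0, 191.0], [656.0, 116.0, 181.0], [673.0, 114.0, 186.0]]
60 [[594.0, 112.0, 172.0], [614.0, 108.0, 188.0], [628.0, 107.0, 189.0], [640.0, 106.0, 189.0], [655.0, 107
[... 2657 characters left out ...]
554.0, -146.0, 0.0], [589.0, -127.0, 65.0], [609.0, -134.0, 47.0], [628.0, -135.0, 48.0], [651.0, -136.0, 46.0], [680.0, -145.0, 22.0]]
228 [[552.0, -163.0, -1.0], [588.0, -144.0, 58.0], [608.0, -152.0, 38.0], [nan, nan, nan], [651.0, -154.0, 39.0], [680.0, -160.0, 25.0]]
236 [[551.0, -180.0, -1.0], [586.0, -162.0, 51.0], [608.0, -164.0, 49.0], [626.0, -165.0, 47.0], [650.0, -166.0, 48.0], [679.0, -176.0, 25.0]]
244 [[550.0, -197.0, -1.0], [587.0, -171.0, 68.0], [608.0, -173.0, 66.0], [626.0, -174.0, 66.0], [649.0, -174.0, 67.0], [679.0, -193.0, 24.0]]
252 [[548.0, -213.0, 0.0], [581.0, -203.0, 27.0], [604.0, -207.0, 22.0], [624.0, -207.0, 23.0], [649.0, -208.0, 25.0], [678.0, -209.0, 25.0]]
```

View pics/w7c.png

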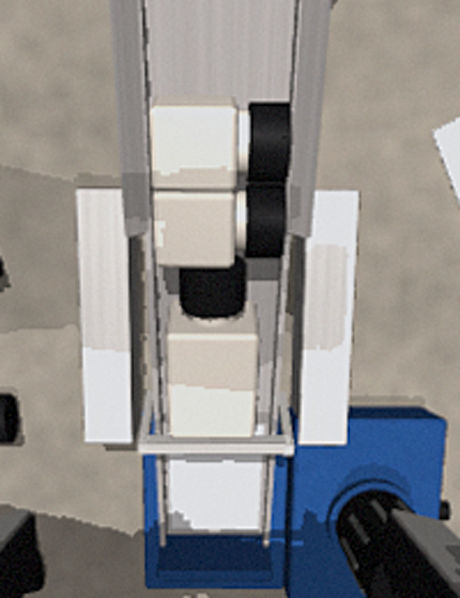

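```bash
cat >> h.py <<'E'
YF=-0.059; S=np.radians(22)
RF=R.from_euler('z',YF)*R.from_euler('x',S)   # trough axes x,u,n as columns
def slope(yaw=YF): return R.from_euler('z',YF)*R.from_euler('x',-np.pi/2+S)
E
python3 -c "
from h import *
n=RF.as_matrix()[:,2]; g=np.array([635,-12.4,124.6]); print(n)
go(g+150*n,rot=slope())"
```

```text
[-0.02208897 -0.37395478  0.92718385]
shift [  3.  142.3 -32.1] turn [22.14  0.43 -0.23] dist 145.9
```

```bash

python3 -m handwheel '[[[1,35,-8,5.5,0.4,0,1],[1,70,-16,11,0.4,0,1],[2,105,-24,16.5,0.4,0,1],[3,135,-32,22,0.4,0,1],[3,142,-32,22,0.4,0,1]]]' 
python3 -c "
from h import *
st()
n=RF.as_matrix()[:,2]; g=np.array([635,-12.4,124.6])
go(g+40*n,rot=slope());cam('wrist','w8')"
```

```text
clock: 11.55
eef_pos: [629.8, -69.7, 257.4]
eef_rot: [-1.182, 0.013, -0.06]
wrist_force: [-0.5, -0.2, -1.1]
finger_gap: 93.9
11.55 [629.8 -69.7 257.4] [-1.182  0.013 -0.06 ] F [-0.5 -0.2 -1.1] gap 93.9 j [-0.32  0.51  1.17  0.37  1.58 -0.28]
shift [  3.  104.7   3.1] turn [-0.27 -0.36 -0.65] dist 104.7
```

View pics/w8.png

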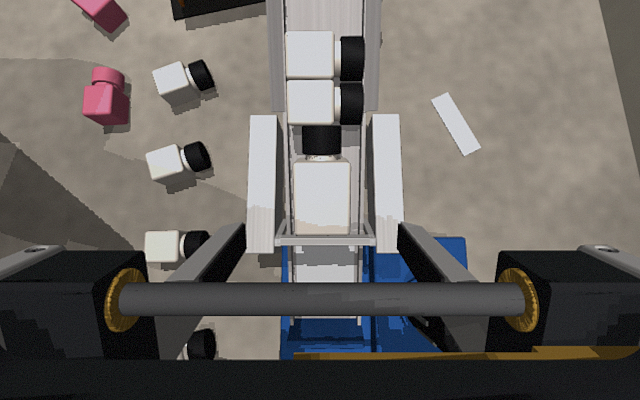

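```bash

python3 - <<'E'
from h import *
p,d,K,T=load("w8"); P=cloud(d,K,T)
c=cv2.resize(p[110:260,270:380][:,:,::-1],None,fx=5,fy=4,interpolation=cv2.INTER_CUBIC); cv2.imwrite("pics/w8c.png",c)
m=RF.as_matrix(); o=np.array([635,-2.5,127.5])
for v in (130,150,156,160,164,168,180,200,220,230,236,240): print(v,[((P[v,u]-o)@m).round(0).tolist() for u in (290,296,305,321,340,346,350)])
E
```

```text
130 [[-36.0, 50.0, -26.0], [-29.0, 50.0, -26.0], [-17.0, 50.0, 15.0], [-1.0, 50.0, 21.0], [17.0, 50.0, 11.0], [26.0, 50.0, -27.0], [30.0, 50.0, -26.0]]
150 [[-36.0, 28.0, -26.0], [-30.0, 28.0, -25.0], [-17.0, 31.0, 13.0], [-1.0, 31.0, 21.0], [18.0, 30.0, 10.0], [26.0, 28.0, -27.0], [31.0, 28.0, -27.0]]
156 [[-36.0, 22.0, -25.0], [-30.0, 22.0, -25.0], [-20.0, 22.0, -26.0], [-1.0, 25.0, 17.0], [19.0, 21.0, -26.0], [26.0, 21.0, -26.0], [31.0, 21.0, -27.0]]
160 [[-37.0, 17.0, -26.0], [-27.0, 20.0, 2.0], [-17.0, 21.0, 12.0], [-1.0, 21.0, 18.0], [17.0, 21.0, 15.0], [23.0, 21.0, 14.0], [31.0, 17.0, -27.0]]
164 [[-37.0, 13.0, -26.0], [-25.0, 19.0, 28.0], [-16.0, 19.0, 27.0], [-1.0, 19.0, 29.0], [nan, nan, nan], [22.0, 19.0, 29.0], [26.0, 18.0, 28.0]]
168 [[-37.0, 8.0, -27.0], [-25.0, 15.0, 31.0], [-16.0, 15.0, 31.0], [-1.0, 15.0, 29.0], [17.0, 15.0, 31.0], [22.0, 15.0, 30.0], [26.0, 15.0, 28.0]]
180 [[-37.0, -5.0, -24.0], [-25.0, 4.0, 30.0], [-17.0, 4.0, 29.0], [-1.0, 4.0, 31.0], [17.0, 3.0, 30.0], [22.0, 4.0, 31.0], [27.0, 3.0, 27.0]]
200 [[-37.0, -27.0, -16.0], [-26.0, -16.0, 30.0], [-17.0, -16.0, 30.0], [-1.0, -16.0, 30.0], [17.0, -16.0, 29.0], [23.0, -16.0, 29.0], [27.0, -17.0, 27.0]]
220 [[-37.0, -49.0, -12.0], [-26.0, -36.0, 29.0], [-17.0, -36.0, 30.0], [-2.0, -36.0, 30.0], [17.0, -36.0, 30.0], [23.0, -37.0, 28.0], [32.0, -54.0, -27.0]]
230 [[-37.0, -60.0, -10.0], [-26.0, -47.0, 29.0], [-17.0, -46.0, 30.0], [-2.0, -46.0, 30.0], [17.0, -47.0, 30.0], [23.0, -46.0, 31.0], [32.0, -66.0, -26.0]]
236 [[-33.0, -53.0, 29.0], [-27.0, -53.0, 28.0], [-18.0, -53.0, 29.0], [-2.0, -53.0, 29.0], [17.0, -53.0, 28.0], [23.0, -53.0, 29.0], [27.0, -53.0, 30.0]]
240 [[-32.0, -55.0, 34.0], [-26.0, -55.0, 35.0], [-17.0, -56.0, 33.0], [-2.0, -56.0, 33.0], [17.0, -56.0, 34.0], [23.0, -56.0, 33.0], [27.0, -55.0, 34.0]]
```

View pics/w8c.png

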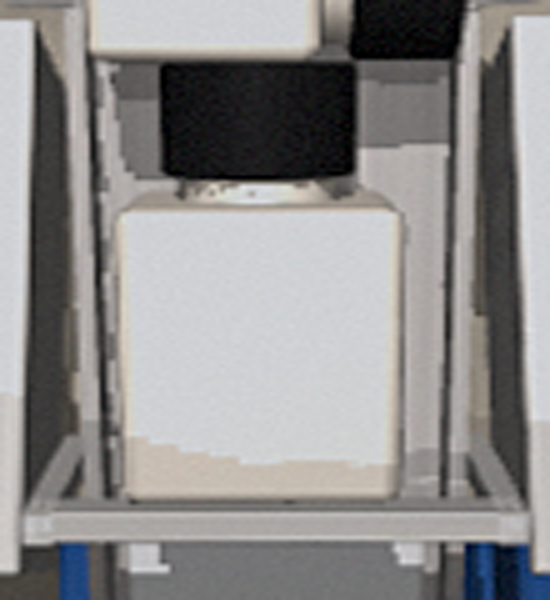

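```bash

python3 -m handwheel '[[[2,30,2,0,0,0,1],[3,60,3,0,0,0,1],[3,85,3,0,0,0,1],[3,100,3,0,0,0,1],[3,105,3,0,0,0,1]]]' 
python3 -c "
from h import *
st()
n=RF.as_matrix()[:,2]; g=np.array([635,-12.4,124.6])
go(g+2*n,rot=slope());cam('wrist','w9')"
```

```text
clock: 12.02
eef_pos: [634.3, -24.2, 162.0]
eef_rot: [-1.188, 0.013, -0.056]
wrist_force: [-0.7, 0.2, -0.9]
finger_gap: 93.7
12.02 [634.3 -24.2 162. ] [-1.188  0.013 -0.056] F [-0.7  0.2 -0.9] gap 93.7 j [-0.25  0.57  1.31  0.38  1.37 -0.29]
shift [ 0.5 37.1 -3. ] turn [ 0.09 -0.1  -0.74] dist 37.3
```

View pics/w9.png

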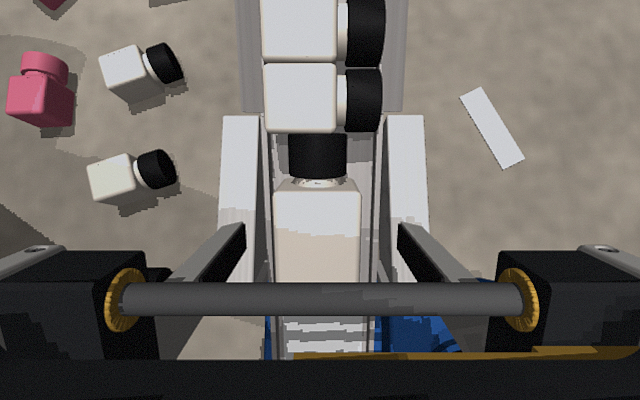

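```bash

python3 -m handwheel '[[[-1,10,-2,0,0,0,1],[-1,20,-3,0,0,-0.5,1],[-1,30,-3,0,0,-0.5,1],[-1,37,-3,0,0,-0.5,1],[-1,37,-3,0,0,-0.5,1]]]' 
python3 -c "
from h import *
n=RF.as_matrix()[:,2]; g=np.array([635,-12.4,124.6])
go(g+2*n,rot=slope());st()"
```

```text
clock: 12.48
eef_pos: [633.4, -12.9, 126.2]
eef_rot: [-1.188, 0.005, -0.059]
wrist_force: [0.7, 0.3, 1.0]
finger_gap: 94.0
shift [ 1.5 -0.3 -0. ] turn [ 0.08 -0.1  -0.28] dist 1.6
12.48 [633.4 -12.9 126.2] [-1.188  0.005 -0.059] F [0.7 0.3 1. ] gap 94.0 j [-0.23  0.59  1.36  0.39  1.29 -0.3 ]
```

```bash

python3 -m handwheel '[[[0,0,0,0,0,0,-1],[0,0,0,0,0,0,-1],[0,0,0,0,0,0,-1],[0,0,0,0,0,0,-1],[0,0,0,0,0,0,-1]]]' 30
python3 -m handwheel '[[[0,0,0,0,0,0,-1],[0,0,0,0,0,0,-1],[0,0,0,0,0,0,-1],[0,0,0,0,0,0,-1],[0,0,0,0,0,0,-1]]]' 30
python3 -c "
from h import *
st()"
```

```text
clock: 12.9
eef_pos: [633.5, -13.0, 126.4]
eef_rot: [-1.188, 0.005, -0.059]
wrist_force: [0.3, -0.1, -0.4]
finger_gap: 64.5
clock: 13.32
eef_pos: [633.6, -13.1, 126.6]
eef_rot: [-1.188, 0.005, -0.059]
wrist_force: [-0.9, -1.5, 2.2]
finger_gap: 56.1
13.32 [633.6 -13.1 126.6] [-1.188  0.005 -0.059] F [-0.9 -1.5  2.2] gap 56.1 j [-0.23  0.59  1.36  0.39  1.29 -0.3 ]
```

```bash

python3 -m handwheel '[[[0,-8,0,0,0,0,-1],[0,-25,0,0,0,0,-1],[0,-50,0,0,0,0,-1],[0,-80,0,0,0,0,-1],[0,-110,0,0,0,0,-1]]]' 30
python3 -m handwheel '[[[0,-10,0,0,0,0,-1],[0,-20,0,0,0,0,-1],[0,-25,0,0,0,0,-1],[0,-25,0,0,0,0,-1],[0,-25,0,0,0,0,-1]]]' 30
python3 -c "
from h import *
st();cam('wrist','w10');cam('top','t10')
p,d,K,T=load('t10')
cv2.imwrite('pics/t10c.png',cv2.resize(p[85:325,140:500][:,:,::-1],None,fx=2.2,fy=2.2,interpolation=cv2.INTER_CUBIC))"
```

```text
clock: 13.73
eef_pos: [631.2, -54.6, 229.8]
eef_rot: [-1.189, 0.006, -0.059]
wrist_force: [0.4, -0.7, -2.0]
finger_gap: 56.0
clock: 14.15
eef_pos: [630.6, -63.5, 251.6]
eef_rot: [-1.188, 0.008, -0.058]
wrist_force: [0.1, 0.6, -1.7]
finger_gap: 55.8
14.15 [630.6 -63.5 251.6] [-1.188  0.008 -0.058] F [ 0.1  0.6 -1.7] gap 55.8 j [-0.31  0.51  1.19  0.37  1.55 -0.28]
```

View pics/w10.png

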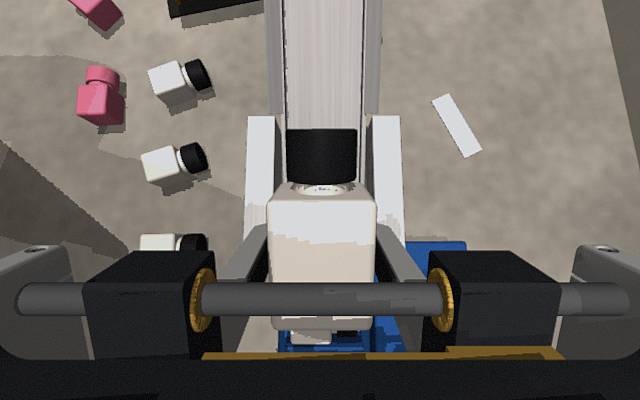

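View pics/t10c.png

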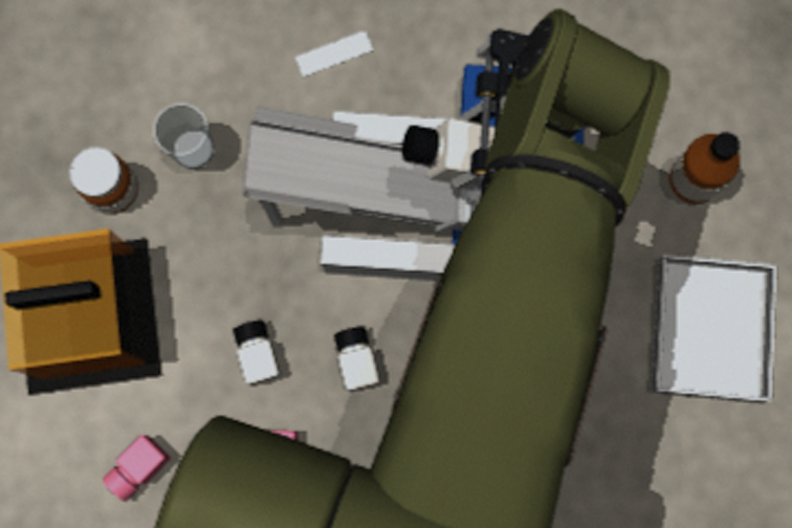

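```bash

python3 - <<'E'
from h import *
p,d,K,T=load("top0")
c=cv2.resize(p[195:275,430:500][:,:,::-1],None,fx=7,fy=7,interpolation=cv2.INTER_CUBIC); cv2.imwrite("pics/trayc.png",c)
E
```

```text
(no output)
```

View pics/trayc.png

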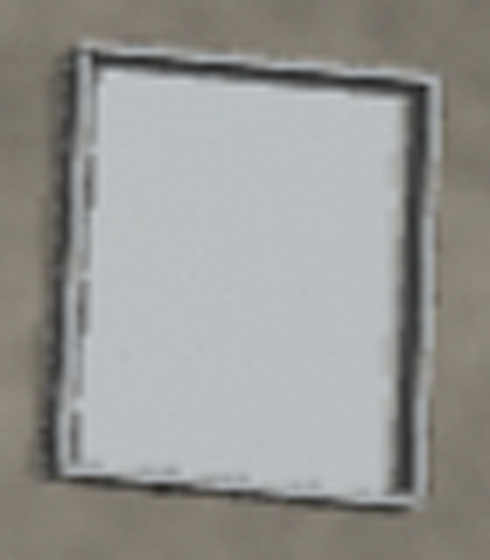

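```bash

python3 - <<'E'
from h import *
p,d,K,T=load("top0")
q=np.array([ray((430+u/7,195+v/7),K,T,35) for u,v in [(76,42),(440,74),(424,506),(58,474)]]); print(q.round(1)); print(q.mean(0))
e=(q[0]-q[1]);e2=q[0]-q[3]; print(np.arctan2(-e[0],e[1]),np.arctan2(e2[1],e2[0]),np.linalg.norm(e),np.linalg.norm(e2))
go([455,-378,260],yaw=-0.06)
E
```

```text
[[ 563.8 -319.4   35. ]
 [ 553.2 -460.8   35. ]
 [ 385.  -447.3   35. ]
 [ 394.8 -308.3   35. ]]
[ 474.22021261 -383.95980696   35.        ]
-0.07509192795689254 -0.06601215875502438 141.7849027737118 169.37231683289676
shift [-157.  -127.8 -298.1] turn [-2.193e+01  1.000e-02 -4.600e-01] dist 360.3
```

```bash

python3 -m handwheel '[[[-8,-15,-14,-4,0,0,-1],[-24,-30,-44,-8,0,0,-1],[-42,-50,-78,-13,0,0,-1],[-60,-68,-112,-18,0,0,-1],[-72,-76,-135,-22,0,0,-1]]]' 
python3 -c "
from h import *
go([473.5,-394,200],yaw=-0.07)"
```

```text
clock: 14.67
eef_pos: [548.7, -214.6, 272.9]
eef_rot: [-1.577, 0.008, -0.058]
wrist_force: [0.1, -1.2, -2.4]
finger_gap: 56.0
shift [ -64.1   74.5 -183. ] turn [ 0.35  0.68 -0.43] dist 207.7
```

```bash

python3 -m handwheel '[[[-10,3,-28,0,0,0,-1],[-22,10,-65,0,0,0,-1],[-36,20,-103,0,0,0,-1],[-50,30,-142,0,0,0,-1],[-60,40,-172,0,0.7,0,-1]]]' 
python3 -c "
from h import *
go([473.5,-394,120],yaw=-0.07)"
```

```text
clock: 15.08
eef_pos: [477.1, -384.9, 233.2]
eef_rot: [-1.576, 0.008, -0.07]
wrist_force: [-0.2, 0.9, -1.7]
finger_gap: 56.0
shift [ -2.  113.3  -8.7] turn [ 0.32 -0.02 -0.47] dist 113.6
```

```bash

python3 -m handwheel '[[[-2,20,-5,0,0,0,-1],[-3,45,-9,0,0,-0.4,-1],[-3,70,-9,0,0,-0.4,-1],[-3,92,-9,0,0,-0.4,-1],[-3,100,-9,0,0,-0.4,-1]]]' 
python3 -c "
from h import *
go([473.5,-394,36],yaw=-0.07);cam('wrist','w11');cam('scene','s11')"
```

```text
clock: 15.5
eef_pos: [471.4, -392.8, 129.1]
eef_rot: [-1.573, 0.006, -0.07]
wrist_force: [-0.2, 1.1, -3.3]
finger_gap: 56.0
shift [ 2.7 93.1 -0.8] turn [ 0.1  -0.02 -0.32] dist 93.1
```

View pics/w11.png

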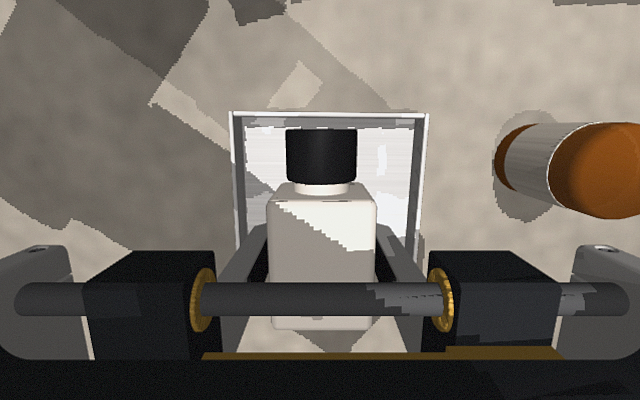

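View pics/s11.png

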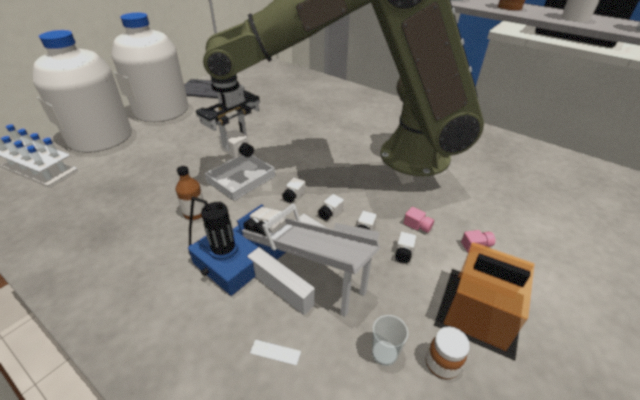

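```bash

python3 - <<'E'
from h import *
p,d,K,T=load("w11")
a=ray((231,112),K,T,35);b=ray((428,113),K,T,35);print(a,b,np.linalg.norm(a-b)); e=(b-a)/np.linalg.norm(b-a); print('yaw',np.arctan2(e[1],e[0]),'centre',(a+b)/2-70*np.array([-e[1],e[0],0]))
E
python3 -m handwheel '[[[2,15,0,0,0,0,-1],[3,35,0,0,0,0,-1],[3,55,0,0,0,0,-1],[3,72,0,0,0,0,-1],[3,80,0,0,0,0,-1]]]' 
```

```text
[ 402.36885554 -309.56671894   35.        ] [ 566.81876216 -321.97090543   35.        ] 164.91705682259646
yaw -0.07528579637773936 centre [ 479.32878005 -385.57052758   35.        ]
clock: 16.02
eef_pos: [475.0, -393.5, 50.9]
eef_rot: [-1.574, 0.004, -0.07]
wrist_force: [-0.5, -0.1, -2.1]
finger_gap: 55.6
```

```bash

python3 -m handwheel '[[[1,4,0,0,0,0,-1],[1,8,0,0,0,0,-1],[1,11,0,0,0,0,-1],[1,14,0,0,0,0,-1],[1,14,0,0,0,0,-1]]]'
python3 -m handwheel '[[[0,1,0,0,0,0,-1],[0,2,0,0,0,0,-1],[0,3,0,0,0,0,-1]]]'
```

```text
clock: 16.43
eef_pos: [476.0, -393.7, 37.0]
eef_rot: [-1.574, 0.004, -0.07]
wrist_force: [-0.4, -1.1, -2.9]
finger_gap: 55.7
clock: 16.68
eef_pos: [476.1, -393.8, 34.3]
eef_rot: [-1.574, 0.004, -0.07]
wrist_force: [1.0, 0.2, -2.1]
finger_gap: 55.8
```

```bash

python3 -m handwheel '[[[0,1,0,0,0,0,-1],[0,2,0,0,0,0,-1],[0,2,0,0,0,0,-1]]]'
python3 -m handwheel '[[[0,0,0,0,0,0,0.3],[0,0,0,0,0,0,0.4],[0,0,0,0,0,0,0.5],[0,0,0,0,0,0,0.6],[0,0,0,0,0,0,0.6]]]'
python3 -m handwheel '[[[0,-15,0,0,0,0,0.6],[0,-50,0,0,0,0,0.6],[0,-90,0,0,0,0,0.6],[0,-130,0,0,0,0,1],[0,-170,0,0,0,0,1]]]'
python3 -c "
from h import *
st();cam('wrist','w12')"
```

```text
clock: 16.93
eef_pos: [476.1, -393.9, 32.7]
eef_rot: [-1.574, 0.003, -0.07]
wrist_force: [-2.6, 1.5, 1.6]
finger_gap: 55.8
clock: 17.35
eef_pos: [476.2, -393.9, 32.7]
eef_rot: [-1.574, 0.003, -0.07]
wrist_force: [-0.4, 0.1, 0.9]
finger_gap: 75.0
clock: 17.77
eef_pos: [476.5, -393.1, 204.6]
eef_rot: [-1.574, 0.003, -0.07]
wrist_force: [0.7, -0.8, -0.5]
finger_gap: 84.8
17.77 [ 476.5 -393.1  204.6] [-1.574  0.003 -0.07 ] F [ 0.7 -0.8 -0.5] gap 84.8 j [-0.75  0.46  1.32 -0.01  1.36 -0.68]
```

View pics/w12.png

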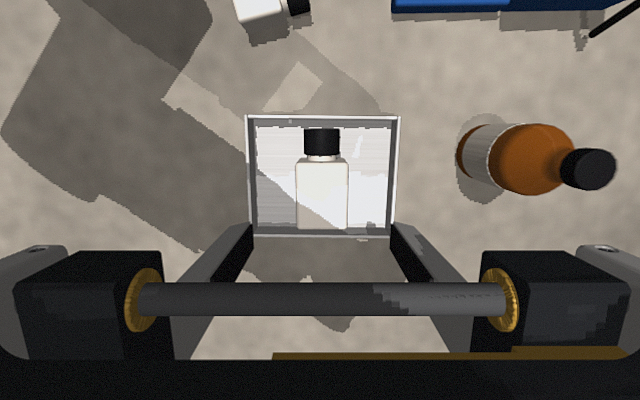

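```bash
cat >> h.py <<'E'
def bottles(fn,z=42):
    """white bodies with black caps: returns list of (centre xy of bottle, axis angle, px)"""
    p,d,K,T=load(fn); h=cv2.cvtColor(p,cv2.COLOR_RGB2HSV); P=cloud(d,K,T); out=[]
    Z=P[:,:,2]
    m=(h[:,:,2]>120)&(h[:,:,1]<50)&(Z>z-9)&(Z<z+9)
    for b,s,c in blobs(m,60):
        r=rect(b); q=np.array([ray(x,K,T,z)[:2] for x in cv2.boxPoints(r)]); 
        rw=cv2.minAreaRect(np.array([ray((u,v),K,T,z)[:2] for v,u in np.argwhere(b)],np.float32))
        ctr=np.array(rw[0]); ring=cv2.dilate(b.astype(np.uint8),np.ones((15,15)))>0
        k=ring&(h[:,:,2]<50)&(Z>10)&(Z<z+8)
        cap=None
        if k.sum()>8: cap=np.nanmean(P[k][:,:2],0)
        e=np.array([np.cos(np.radians(rw[2])),np.sin(np.radians(rw[2]))]); best=None
        if cap is not None:
            for dvec in (e,-e,np.array([-e[1],e[0]]),np.array([e[1],-e[0]])):
                if best is None or dvec@(cap-ctr)>best@(cap-ctr): best=dvec
            out.append(dict(px=c.round(0),body=ctr.round(1),size=np.round(rw[1],1),z=round(float(np.nanmedian(Z[b])),1),ang=round(float(np.arctan2(best[1],best[0])),3),centre=(ctr+14*best).round(1),grip=(ctr+7*best).round(1)))
    return out
E
python3 -c "
from h import *
for b in bottles('top0'): print(b)
go([430,-195,220],yaw=-1.32)"
```

```text
{'px': array([376., 177.]), 'body': array([ 628.4, -140.4]), 'size': array([42.3, 74.3]), 'z': 43.7, 'ang': -0.107, 'centre': array([ 642.3, -141.9]), 'grip': array([ 635.3, -141.1])}
{'px': array([257., 249.]), 'body': array([425.3, 181. ]), 'size': array([50. , 40.4]), 'z': 42.0, 'ang': 0.333, 'centre': array([438.5, 185.6]), 'grip': array([431.9, 183.3])}
{'px': array([397., 251.]), 'body': array([ 425.3, -195.5]), 'size': array([51.1, 41.8]), 'z': 41.4, 'ang': 0.185, 'centre': array([ 439.1, -192.9]), 'grip': array([ 432.2, -194.2])}
{'px': array([303., 251.]), 'body': array([419.7,  56.7]), 'size': array([50.5, 40.5]), 'z': 41.4, 'ang': 0.266, 'centre': array([433.2,  60.4]), 'grip': array([426.4,  58.6])}
{'px': array([345., 253.]), 'body': array([418.9, -59. ]), 'size': array([48.5, 40.4]), 'z': 41.5, 'ang': 0.011, 'centre': array([432.9, -58.9]), 'grip': array([425.9, -59. ])}
shift [-62.1  -8.8 195.8] turn [ 0.34 71.64  0.66] dist 205.6
```

```bash

python3 -m handwheel '[[[-62,-20,196,0,71,0,1],[-62,-20,196,0,71,0,1],[-62,-20,196,0,71,0,1],[-62,-20,196,0,71,0,1],[-62,-20,196,0,71,0,1]]]'
python3 -c "
from h import *
go([430,-195,220],yaw=-1.36)"
```

```text
clock: 18.23
eef_pos: [429.2, -193.0, 231.2]
eef_rot: [-1.574, -0.005, -0.701]
wrist_force: [1.0, 1.7, 1.3]
finger_gap: 94.1
shift [ 1.9 11.2 -1. ] turn [ 0.07 37.78  0.36] dist 11.4
```

```bash

python3 -m handwheel '[[[-2,11,-8,0,38,0,1],[-2,11,-8,0,38,0,1],[-2,11,-8,0,38,0,1],[-2,11,-8,0,38,0,1],[-2,11,-8,0,38,0,1]]]'
python3 -m handwheel '[[[0,0,0,0,2,0,1],[0,0,0,0,2,0,1]]]'
python3 -c "
from h import *
st();cam('wrist','w13')
for b in bottles('w13'): print(b)
"
```

```text
clock: 18.65
eef_pos: [422.5, -197.8, 220.2]
eef_rot: [-1.57, -0.006, -1.325]
wrist_force: [-0.1, 0.3, -0.4]
finger_gap: 93.9
clock: 18.82
eef_pos: [422.5, -197.7, 220.0]
eef_rot: [-1.57, -0.007, -1.362]
wrist_force: [1.0, -0.1, 0.8]
finger_gap: 94.0
18.82 [ 422.5 -197.7  220. ] [-1.57  -0.007 -1.362] F [ 1.  -0.1  0.8] gap 94.0 j [-0.51  0.1   1.74 -0.    1.29  0.85]
{'px': array([486., 127.]), 'body': array([ 481.2, -380.2]), 'size': array([136.9, 160.8]), 'z': 34.3, 'ang': 1.49, 'centre': array([ 482.4, -366.2]), 'grip': array([ 481.8, -373.2])}
{'px': array([101., 141.]), 'body': array([423.2,  54.1]), 'size': array([51.1, 40.8]), 'z': 41.1, 'ang': 0.265, 'centre': array([436.7,  57.8]), 'grip': array([430.,  56.])}
{'px': array([202., 163.]), 'body': array([422.5, -60.3]), 'size': array([40.2, 51.2]), 'z': 41.1, 'ang': -0.031, 'centre': array([436.5, -60.7]), 'grip': array([429.5, -60.5])}
{'px': array([471., 166.]), 'body': array([ 480.7, -362.3]), 'size': array([ 7.1, 27.8]), 'z': 46.1, 'ang': 1.53, 'centre': array([ 481.2, -348.3]), 'grip': array([ 481. , -355.3])}
{'px': array([320., 182.]), 'body': array([ 429.3, -196.4]), 'size': array([50.7, 39.4]), 'z': 41.1, 'ang': 0.195, 'centre': array([ 443. , -193.6]), 'grip': array([ 436.1, -195. ])}
```

View pics/w13.png

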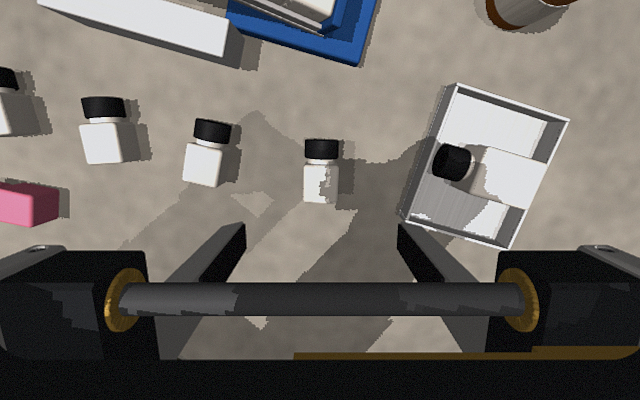

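```bash
sed -i 's/ctr+14\*best/ctr+11*best/; s/ctr+7\*best/ctr+5*best/' h.py
python3 -c "
from h import *
go([434,-195.4,90],yaw=0.19-np.pi/2)"
```

```text
shift [ -0.7 130.1  11.6] turn [-0.07  1.26  0.37] dist 130.6
```

```bash

python3 -m handwheel '[[[0,35,4,0,1,0,1],[-1,70,8,0,1,0,1],[-1,105,12,0,1,0,1],[-1,126,12,0,1,0.4,1],[-1,130,12,0,1,0.4,1]]]'
python3 -c "
from h import *
st();cam('wrist','w14')
for b in bottles('w14'): print(b)
"
```

```text
clock: 19.28
eef_pos: [432.8, -194.2, 86.6]
eef_rot: [-1.574, 0.004, -1.374]
wrist_force: [0.4, 0.2, 0.4]
finger_gap: 93.9
19.28 [ 432.8 -194.2   86.6] [-1.574  0.004 -1.374] F [0.4 0.2 0.4] gap 93.9 j [-0.5   0.29  1.86  0.    1.    0.87]
{'px': array([537., 134.]), 'body': array([ 489.6, -345.9]), 'size': array([ 71.1, 147.6]), 'z': 34.2, 'ang': 1.488, 'centre': array([ 490.5, -334.9]), 'grip': array([ 490. , -340.9])}
{'px': array([139., 200.]), 'body': array([423.2, -61. ]), 'size': array([40.7, 51.3]), 'z': 41.1, 'ang': -0.027, 'centre': array([434.2, -61.2]), 'grip': array([428.2, -61.1])}
{'px': array([567., 199.]), 'body': array([ 479.3, -363.6]), 'size': array([16.3, 54.1]), 'z': 46.0, 'ang': 1.516, 'centre': array([ 479.9, -352.6]), 'grip': array([ 479.5, -358.6])}
{'px': array([324., 195.]), 'body': array([ 451.8, -192.9]), 'size': array([ 5.2, 19.6]), 'z': 35.8, 'ang': 0.198, 'centre': array([ 462.6, -190.7]), 'grip': array([ 456.7, -191.9])}
```

View pics/w14.png

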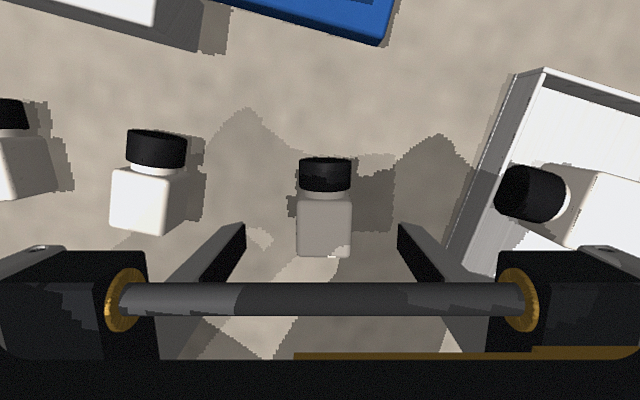

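```bash

python3 -c "
from h import *
p,d,K,T=load('w14')
for q in [(324,257),(324,202),(297,230),(351,230)]: print(ray(q,K,T,42))
go([434,-195,14],yaw=0.195-np.pi/2)
"
```

```text
[ 404.76958035 -202.01419426   42.        ]
[ 447.00360328 -193.50387057   42.        ]
[ 422.00788189 -178.04203004   42.        ]
[ 429.91976597 -217.42821619   42.        ]
shift [ 0.7 74.1  0.6] turn [ 0.11  0.07 -0.17] dist 74.1
```

```bash

python3 -m handwheel '[[[1,20,1,0,0,0,1],[2,40,1,0,0,0,1],[2,60,1,0,0,0,1],[2,70,1,0,0,0,1],[2,73,1,0,0,0,1]]]'
python3 -m handwheel '[[[0,0,0,0,0,0,0],[0,0,0,0,0,0,-1],[0,0,0,0,0,0,-1],[0,0,0,0,0,0,-1],[0,0,0,0,0,0,-1]]]' 25
python3 -m handwheel '[[[0,0,0,0,0,0,-1],[0,0,0,0,0,0,-1],[0,0,0,0,0,0,-1],[0,0,0,0,0,0,-1],[0,0,0,0,0,0,-1]]]' 25
python3 -c "
from h import *
st()"
```

```text
clock: 19.75
eef_pos: [434.6, -196.2, 14.9]
eef_rot: [-1.573, 0.003, -1.374]
wrist_force: [1.0, 0.1, 0.0]
finger_gap: 93.8
clock: 20.17
eef_pos: [434.9, -196.4, 15.6]
eef_rot: [-1.572, 0.002, -1.374]
wrist_force: [0.1, 0.6, -0.0]
finger_gap: 63.9
clock: 20.58
eef_pos: [435.0, -196.4, 15.7]
eef_rot: [-1.572, 0.002, -1.374]
wrist_force: [-1.1, 0.6, 3.0]
finger_gap: 42.0
20.58 [ 435.  -196.4   15.7] [-1.572  0.002 -1.374] F [-1.1  0.6  3. ] gap 42.0 j [-0.5   0.42  1.89  0.    0.84  0.87]
```

```bash

python3 -m handwheel '[[[0,-10,0,0,0,0,-1],[0,-30,0,0,0,0,-1],[0,-60,0,0,0,0,-1],[0,-95,0,0,0,0,-1],[0,-135,0,0,0,0,-1]]]' 25
python3 - <<'E'
from h import *
m=RF.as_matrix()
p,d,K,T=load("w7"); P=cloud(d,K,T)@m
for v in (4,12,20,28,36,205,210,215,220,225,228,230,232,234,236,240,244): print(v,[P[v,u].round(0).tolist() for u in (305,312,330,340)])
p,d,K,T=load("w8"); P8=cloud(d,K,T)@m
print()
for v in (4,10,18,24): print(v,[(u,)+tuple(P8[v,u].round(0).tolist()) for u in range(266,386,5)])
st()
E
```

```text
clock: 21.0
eef_pos: [434.4, -196.2, 152.0]
eef_rot: [-1.574, 0.004, -1.374]
wrist_force: [0.4, -0.0, -1.5]
finger_gap: 41.8
4 [[612.0, 258.0, 78.0], [620.0, 258.0, 80.0], [641.0, 258.0, 80.0], [653.0, 258.0, 80.0]]
12 [[611.0, 250.0, 78.0], [620.0, 250.0, 80.0], [642.0, 250.0, 78.0], [654.0, 250.0, 78.0]]
20 [[611.0, 241.0, 78.0], [620.0, 241.0, 81.0], [642.0, 241.0, 79.0], [654.0, 241.0, 79.0]]
28 [[611.0, 233.0, 78.0], [620.0, 233.0, 78.0], [642.0, 233.0, 80.0], [654.0, 233.0, 78.0]]
36 [[611.0, 224.0, 79.0], [620.0, 224.0, 79.0], [642.0, 224.0, 80.0], [655.0, 224.0, 79.0]]
205 [[604.0, -39.0, 80.0], [617.0, -40.0, 79.0], [648.0, -40.0, 79.0], [666.0, -40.0, 79.0]]
210 [[604.0, -50.0, 80.0], [617.0, -50.0, 80.0], [648.0, -50.0, 79.0], [666.0, -50.0, 80.0]]
215 [[604.0, -61.0, 80.0], [616.0, -62.0, 79.0], [649.0, -62.0, 79.0], [667.0, -62.0, 79.0]]
220 [[603.0, -75.0, 78.0], [616.0, -73.0, 80.0], [649.0, -74.0, 79.0], [667.0, -72.0, 81.0]]
225 [[603.0, -85.0, 80.0], [616.0, -86.0, 79.0], [649.0, -84.0, 81.0], [668.0, -84.0, 80.0]]
228 [[603.0, -94.0, 78.0], [616.0, -94.0, 78.0], [6
[... 2683 characters left out ...]
0, 101.0), (281, 594.0, 231.0, 97.0), (286, 597.0, 236.0, 78.0), (291, 602.0, 236.0, 79.0), (296, 607.0, 236.0, 79.0), (301, 613.0, 236.0, 78.0), (306, 618.0, 235.0, 80.0), (311, 623.0, 236.0, 78.0), (316, 628.0, 236.0, 79.0), (321, 633.0, 235.0, 80.0), (326, 638.0, 235.0, 79.0), (331, 643.0, 235.0, 79.0), (336, 648.0, 236.0, 79.0), (341, 654.0, 236.0, 78.0), (346, 659.0, 235.0, 79.0), (351, 664.0, 235.0, 80.0), (356, 669.0, 235.0, 79.0), (361, 674.0, 236.0, 78.0), (366, 677.0, 230.0, 96.0), (371, 681.0, 229.0, 101.0), (376, 685.0, 228.0, 103.0), (381, 727.0, 295.0, -118.0)]
21.0 [ 434.4 -196.2  152. ] [-1.574  0.004 -1.374] F [ 0.4 -0.  -1.5] gap 41.8 j [-0.5   0.2   1.79  0.    1.15  0.87]
```

```bash
cat >> h.py <<'E'
M=RF.as_matrix(); RL=R.from_matrix(np.stack([-M[:,1],-M[:,2],M[:,0]],1))
TO=np.array([636,-101,79.])
def tw(x,y,z): return M@(TO+np.array([x,y,z]))
E
python3 -c "
from h import *
print(tw(0,0,0),tw(0,300,21))
a=tw(-5,300,18+90); print(a, tw(-5,300,18)); go(a,rot=RL)"
```

```text
[ 627.62645088 -160.52728769   35.41225858] [643.56421722 109.29082968 167.26509755]
[636.65117694  77.05159272 247.93009289] [638.63918411 110.7075229  164.48354598]
shift [-228.8  -95.8  251.6] turn [ 3.01 14.44 21.69] dist 353.3
```

```bash

python3 -m handwheel '[[[-10,-35,15,0,1,2,-1],[-40,-70,45,0.6,3,4.5,-1],[-70,-100,77,1,5,7,-1],[-100,-125,110,1.5,7,10,-1],[-125,-140,137,2,9,13,-1]]]' 25
python3 -c "
from h import *
st();a=tw(-5,300,18+100); go(a,rot=RL)"
```

```text
clock: 21.42
eef_pos: [528.4, -69.0, 280.7]
eef_rot: [-1.556, 0.234, -1.531]
wrist_force: [0.3, -1.0, -0.9]
finger_gap: 42.1
21.42 [528.4 -69.  280.7] [-1.556  0.234 -1.531] F [ 0.3 -1.  -0.9] gap 42.1 j [-0.31  0.24  1.45  0.23  1.51  1.2 ]
shift [-128.8   56.5  112.7] turn [0.86 5.44 8.56] dist 180.2
```

```bash

python3 -m handwheel '[[[-15,0,15,0,1,1.5,-1],[-42,5,36,0.2,2,3,-1],[-73,15,63,0.4,3,5,-1],[-102,30,90,0.6,4.5,7,-1],[-126,48,110,0.8,5.5,8.5,-1]]]' 25
python3 -c "
from h import *
st();a=tw(-5,300,18+60); go(a,rot=RL);cam('wrist','w15')"
```

```text
clock: 21.83
eef_pos: [635.0, 70.4, 266.1]
eef_rot: [-1.571, 0.385, -1.631]
wrist_force: [-0.0, -1.1, -0.6]
finger_gap: 42.0
21.83 [635.   70.4 266.1] [-1.571  0.385 -1.631] F [-0.  -1.1 -0.6] gap 42.0 j [-0.1   0.46  1.22  0.39  1.48  1.49]
shift [ 0.6 49.3  1.2] turn [-0.05 -0.09 -0.05] dist 49.4
```

View pics/w15.png

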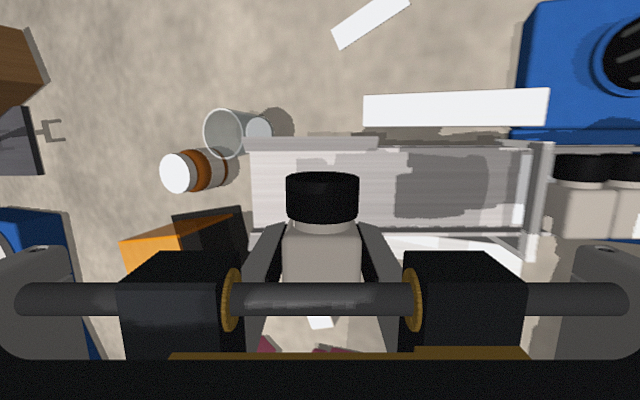

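```bash

python3 -m handwheel '[[[0,20,1,0,0,0,-1],[1,42,1,0,0,0,-1],[1,64,1,0,0,0,-1],[1,80,1,0,0,0,-1],[1,85,1,0,0,0,-1]]]' 25
python3 -c "
from h import *
st();a=tw(-5,300,18); go(a,rot=RL);cam('wrist','w16');cam('top','t16')
p,d,K,T=load('t16');cv2.imwrite('pics/t16c.png',cv2.resize(p[100:220,220:420][:,:,::-1],None,fx=4,fy=4,interpolation=cv2.INTER_CUBIC))"
```

```text
clock: 22.3
eef_pos: [637.1, 106.5, 180.5]
eef_rot: [-1.58, 0.387, -1.632]
wrist_force: [-0.4, -0.8, -1.4]
finger_gap: 42.1
22.3 [637.1 106.5 180.5] [-1.58   0.387 -1.632] F [-0.4 -0.8 -1.4] gap 42.1 j [-0.05  0.53  1.32  0.4   1.31  1.48]
shift [ 2.1 16.4  1.5] turn [ 0.49 -0.13 -0.19] dist 16.6
```

View pics/w16.png

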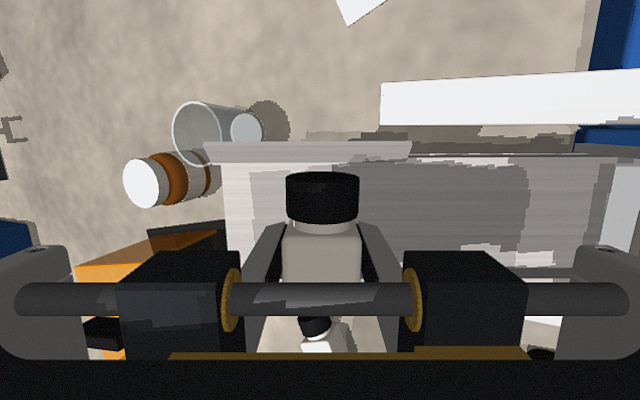

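View pics/t16c.png

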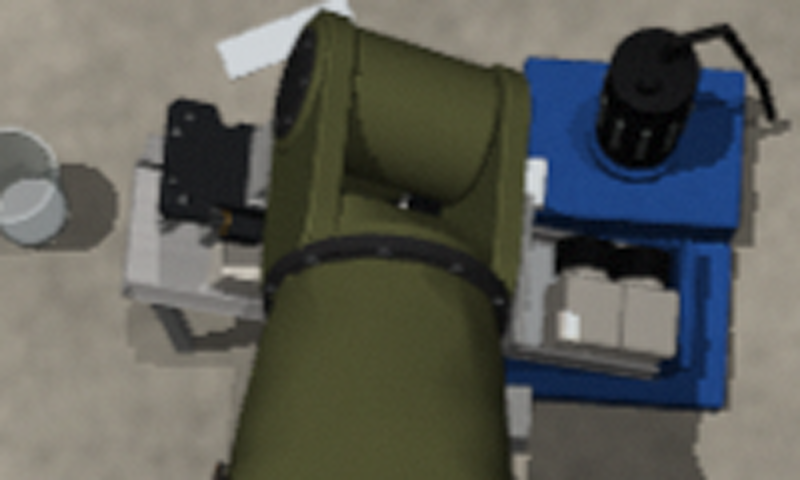

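```bash
cat >> h.py <<'E'
def tf(P): return P@M-TO
E
python3 -c "
from h import *
p,d,K,T=load('w16');P=tf(cloud(d,K,T))
for v in (140,146,152,158,162,166,170,173,176,180,190,200,215,225,240,260): print(v,[P[v,u].round(1).tolist() for u in (250,322,380)])
"
```

```text
140 [[45.1, 385.5, -156.4], [44.7, 301.5, -160.6], [45.8, 237.9, -135.3]]
146 [[50.3, 342.6, 27.8], [50.2, 301.3, 27.5], [50.2, 268.0, 27.5]]
152 [[46.5, 343.9, 23.4], [46.4, 301.3, 23.2], [46.4, 267.1, 23.4]]
158 [[42.7, 344.8, 20.4], [42.5, 301.3, 19.4], [42.6, 266.4, 20.3]]
162 [[39.9, 345.7, 17.2], [39.8, 301.3, 17.1], [39.5, 265.3, 15.1]]
166 [[35.2, 349.8, 0.5], [35.1, 301.4, 0.2], [34.9, 262.1, -0.8]]
170 [[32.4, 350.1, -0.2], [32.3, 301.4, -0.3], [32.2, 262.0, -1.1]]
173 [[30.6, 350.0, 1.0], [35.1, 301.3, 30.7], [30.2, 262.0, -0.3]]
176 [[28.4, 350.2, 0.5], [35.1, 301.3, 41.5], [28.1, 261.9, -0.5]]
180 [[25.4, 350.7, -0.9], [35.1, 301.3, 53.6], [25.3, 261.7, -1.1]]
190 [[18.7, 350.9, 0.1], [31.0, 301.3, 58.6], [18.4, 261.5, -0.4]]
200 [[11.7, 351.1, 0.7], [26.1, 301.3, 59.0], [11.5, 261.3, 0.3]]
215 [[0.9, 351.7, 0.7], [18.2, 301.3, 58.4], [0.7, 260.8, 0.2]]
225 [[-6.8, 352.4, -0.4], [11.9, 301.3, 55.5], [-7.3, 260.2, -1.6]]
240 [[-18.0, 353.0, -0.3], [4.8, 301.4, 58.3], [4.6, 271.6, 57.9]]
260 [[4.6, 332.9, 81.5], [-6.3, 301.4, 58.3], [5.1, 276.2, 82.7]]
```

```bash

python3 -m handwheel '[[[0,4,2,0,0,0,-1],[0,8,2,0,0,0,-1],[0,12,2,0,0,0,-1],[0,14,2,0,0,0,-1],[0,15,2,0,0,0,-1]]]' 25
python3 -c "
from h import *
s=read_state();st();print(tf(np.array(s['eef_pos'])))"
```

```text
clock: 22.82
eef_pos: [640.0, 111.4, 168.5]
eef_rot: [-1.578, 0.387, -1.632]
wrist_force: [-0.6, 0.5, -1.0]
finger_gap: 41.7
22.82 [640.  111.4 168.5] [-1.578  0.387 -1.632] F [-0.6  0.5 -1. ] gap 41.7 j [-0.04  0.54  1.33  0.4   1.29  1.47]
[ -3.68985088 302.24459215  21.3797456 ]
```

```bash

python3 -m handwheel '[[[0,2,0,0,0,0,-1],[0,4,0,0,0,0,-1],[0,5,0,0,0,0,-1],[0,5,0,0,0,0,-1]]]' 25
python3 -c "
from h import *
s=read_state();st();print(tf(np.array(s['eef_pos'])))"
```

```text
clock: 23.15
eef_pos: [640.2, 113.3, 163.9]
eef_rot: [-1.578, 0.387, -1.632]
wrist_force: [-0.8, -0.2, -0.2]
finger_gap: 41.9
23.15 [640.2 113.3 163.9] [-1.578  0.387 -1.632] F [-0.8 -0.2 -0.2] gap 41.9 j [-0.04  0.55  1.33  0.41  1.28  1.47]
[ -3.64239808 302.30363056  16.47660999]
```

Near the floor (no contact load yet). Open, then withdraw along the floor normal.

```bash

python3 -m handwheel '[[[0,0,0,0,0,0,0.1],[0,0,0,0,0,0,0.1],[0,0,0,0,0,0,0.15],[0,0,0,0,0,0,0.15],[0,0,0,0,0,0,0.15]]]'
python3 -c "
from h import *
st();cam('wrist','w17')"
python3 -m handwheel '[[[0,-15,0,0,0,0,0.2],[0,-35,0,0,0,0,0.2],[0,-60,0,0,0,0,0.2],[0,-90,0,0,0,0,0.2],[0,-120,0,0,0,0,0.2]]]'
python3 -c "
from h import *
st();cam('wrist','w18')"
```

```text
clock: 23.57
eef_pos: [640.2, 113.3, 164.0]
eef_rot: [-1.577, 0.387, -1.632]
wrist_force: [-0.7, -0.6, -0.1]
finger_gap: 53.8
23.57 [640.2 113.3 164. ] [-1.577  0.387 -1.632] F [-0.7 -0.6 -0.1] gap 53.8 j [-0.04  0.55  1.33  0.41  1.28  1.47]
clock: 24.03
eef_pos: [637.9, 67.7, 276.1]
eef_rot: [-1.578, 0.387, -1.632]
wrist_force: [-0.1, 0.6, 0.7]
finger_gap: 56.5
24.03 [637.9  67.7 276.1] [-1.578  0.387 -1.632] F [-0.1  0.6  0.7] gap 56.5 j [-0.11  0.47  1.19  0.39  1.51  1.49]
```

View pics/w17.png

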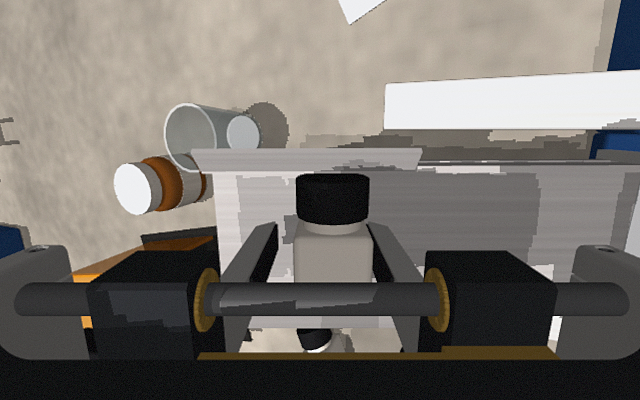

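View pics/w18.png

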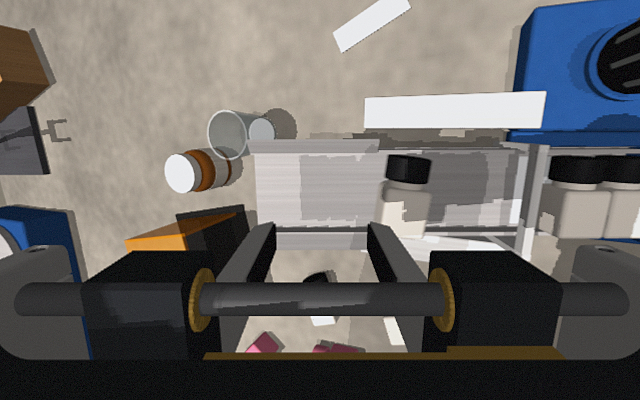

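```bash

python3 -c "
from h import *
cam('wrist','w19');go([420,-61,220],yaw=-1.6)"
```

```text
shift [ 152.7    2.4 -211.4] turn [ -0.42  -1.72 -22.18] dist 260.8
```

View pics/w19.png

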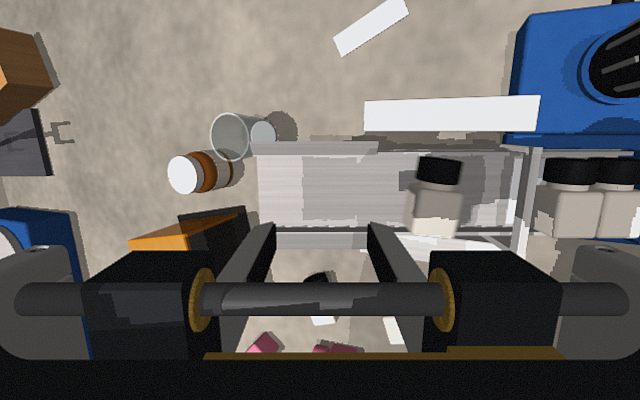

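```bash

python3 -m handwheel '[[[75,0,-105,0,-1,-11,1],[75,0,-105,0,-1,-11,1],[152,0,-211,0,-2,-22,1],[152,0,-211,0,-2,-22,1],[152,0,-211,0,-2,-22,1]]]'
python3 -m handwheel '[[[0,0,0,0,0,0,1],[0,0,0,0,0,0,1]]]'
python3 -c "
from h import *
st();go([420,-61,220],yaw=-1.6)"
```

```text
clock: 24.55
eef_pos: [460.9, -35.7, 232.4]
eef_rot: [-1.563, -0.001, -1.593]
wrist_force: [0.8, -1.2, -0.2]
finger_gap: 86.4
clock: 24.72
eef_pos: [459.7, -35.8, 232.1]
eef_rot: [-1.563, -0.001, -1.594]
wrist_force: [-0.3, 0.4, 1.1]
finger_gap: 93.7
24.72 [459.7 -35.8 232.1] [-1.563e+00 -1.000e-03 -1.594e+00] F [-0.3  0.4  1.1] gap 93.7 j [-0.16  0.08  1.74 -0.    1.32  1.44]
shift [ 26.1  11.8 -39.2] turn [-0.44  0.36  0.08] dist 48.5
```

```bash

python3 -m handwheel '[[[26,12,-39,0,0,0,1],[26,12,-39,0,0,0,1],[26,12,-39,0,0,0,1],[26,12,-39,0,0,0,1]]]'
python3 -c "
from h import *
st();cam('wrist','w20');cam('top','t20')
for b in bottles('w20'): print(b)
p,d,K,T=load('t20');cv2.imwrite('pics/t20c.png',cv2.resize(p[85:325,140:500][:,:,::-1],None,fx=2.2,fy=2.2,interpolation=cv2.INTER_CUBIC))"
```

```text
clock: 25.05
eef_pos: [421.3, -60.9, 220.3]
eef_rot: [-1.562, -0.001, -1.594]
wrist_force: [-0.6, -0.6, -0.5]
finger_gap: 93.6
25.05 [421.3 -60.9 220.3] [-1.562e+00 -1.000e-03 -1.594e+00] F [-0.6 -0.6 -0.5] gap 93.6 j [-0.23  0.01  1.84  0.    1.28  1.36]
{'px': array([571., 125.]), 'body': array([ 478.8, -375.9]), 'size': array([135.1, 165.7]), 'z': 34.2, 'ang': 1.491, 'centre': array([ 479.7, -364.9]), 'grip': array([ 479.2, -370.9])}
{'px': array([590., 131.]), 'body': array([ 479.3, -364.3]), 'size': array([ 7.6, 27.4]), 'z': 46.2, 'ang': 1.482, 'centre': array([ 480.3, -353.3]), 'grip': array([ 479.7, -359.3])}
{'px': array([116., 187.]), 'body': array([429.1, 178.5]), 'size': array([51.3, 40.7]), 'z': 41.1, 'ang': 0.32, 'centre': array([439.5, 182. ]), 'grip': array([433.8, 180.1])}
{'px': array([222., 189.]), 'body': array([423.5,  55.1]), 'size': array([51.2, 40.1]), 'z': 41.1, 'ang': 0.271, 'centre': array([434.1,  58. ]), 'grip': array([428.3,  56.4])}
{'px': array([319., 188.]), 'body': array([422.6, -59.1]), 'size': array([40.9, 51.2]), 'z': 41.1, 'ang': -0.012, 'centre': array([433.6, -59.2]), 'grip': array([427.6, -59.1])}
```

View pics/t20c.png

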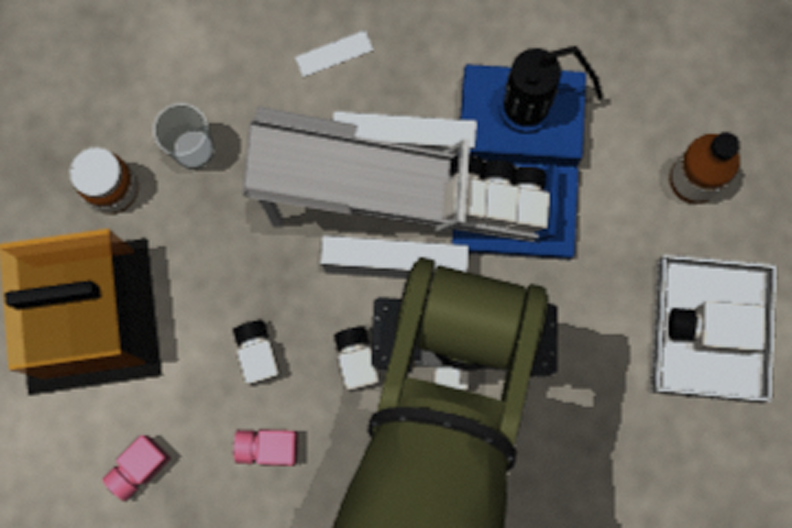

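View pics/w20.png

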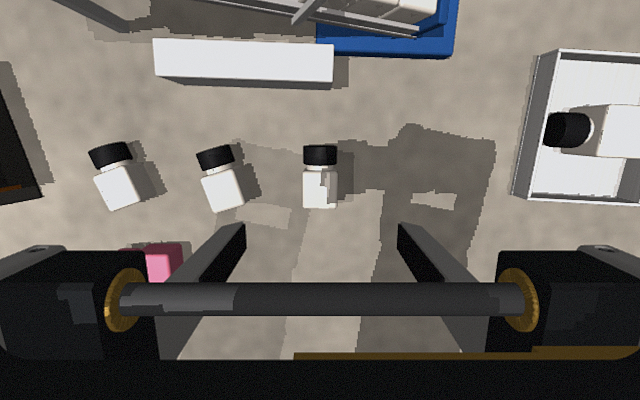

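```bash

python3 -c "
from h import *
go([427.6,-59.1,14],yaw=-1.583)"
python3 -m handwheel '[[[-1,35,3,-0.5,-0.6,0,1],[-1,70,6,-0.5,-0.6,0,1],[-1,110,6,-0.5,-0.6,0,1],[-1,145,6,-0.5,-0.6,0,1],[-1,155,6,-0.5,-0.6,0,1]]]'
python3 -c "
from h import *
st();go([427.6,-59.1,14],yaw=-1.583)"
```

```text
shift [ -1.9 206.3   4.3] turn [-0.5  -0.59  0.07] dist 206.3
clock: 25.57
eef_pos: [427.5, -59.0, 61.1]
eef_rot: [-1.577, 0.0, -1.582]
wrist_force: [-0.5, -0.3, -0.7]
finger_gap: 94.1
25.57 [427.5 -59.   61.1] [-1.577  0.    -1.582] F [-0.5 -0.3 -0.7] gap 94.1 j [-0.22  0.25  1.99 -0.    0.91  1.36]
shift [ 0.1 47.1  0.4] turn [ 0.35  0.05 -0.  ] dist 47.1
```

```bash

python3 -m handwheel '[[[0,15,0,0.3,0,0,1],[0,30,0,0.3,0,0,1],[0,42,0,0.3,0,0,1],[0,46,0,0.3,0,0,0],[0,46,0,0.3,0,0,-1]]]' 25
python3 -m handwheel '[[[0,0,0,0,0,0,-1],[0,0,0,0,0,0,-1],[0,0,0,0,0,0,-1],[0,0,0,0,0,0,-1],[0,0,0,0,0,0,-1]]]' 25
python3 -m handwheel '[[[0,0,0,0,0,0,-1],[0,0,0,0,0,0,-1],[0,0,0,0,0,0,-1]]]' 25
python3 -c "
from h import *
st()"
```

```text
clock: 25.98
eef_pos: [427.8, -58.8, 15.3]
eef_rot: [-1.572, 0.0, -1.582]
wrist_force: [0.1, -0.2, 0.4]
finger_gap: 83.9
clock: 26.4
eef_pos: [428.0, -58.9, 15.7]
eef_rot: [-1.571, 0.0, -1.582]
wrist_force: [-0.4, 0.3, -0.1]
finger_gap: 50.7
clock: 26.65
eef_pos: [428.1, -58.9, 15.9]
eef_rot: [-1.571, 0.0, -1.582]
wrist_force: [-1.2, 0.1, 4.5]
finger_gap: 41.9
26.65 [428.1 -58.9  15.9] [-1.571  0.    -1.582] F [-1.2  0.1  4.5] gap 41.9 j [-0.22  0.34  2.01 -0.    0.79  1.36]
```

```bash

python3 -m handwheel '[[[0,-12,0,0,0,0,-1],[0,-40,0,0,0,0,-1],[0,-78,0,0,0,0,-1],[0,-118,0,0,0,0,-1],[0,-158,0,0,0,0,-1]]]' 25
python3 -m handwheel '[[[0,-38,5,0,0,2,-1],[-5,-70,25,0,0,5,-1],[-15,-100,55,0,0,8,-1],[-30,-120,90,0,0,11,-1],[-45,-130,120,0,0,14,-1]]]' 25
python3 -c "
from h import *
st();a=tw(-5,300,18+100); go(a,rot=RL)"
```

```text
clock: 27.07
eef_pos: [427.5, -58.8, 175.6]
eef_rot: [-1.572, 0.0, -1.582]
wrist_force: [0.3, -0.7, -1.2]
finger_gap: 41.8
clock: 27.48
eef_pos: [549.8, -14.9, 308.5]
eef_rot: [-1.568, 0.246, -1.582]
wrist_force: [-0.9, 0.3, -1.3]
finger_gap: 41.8
27.48 [549.8 -14.9 308.5] [-1.568  0.246 -1.582] F [-0.9  0.3 -1.3] gap 41.8 j [-0.21  0.26  1.37  0.24  1.56  1.36]
shift [-74.   71.8  85.5] turn [0.69 2.64 7.89] dist 133.9
```

```bash

python3 -m handwheel '[[[-18,8,22,0,0.6,2,-1],[-38,25,45,0.3,1.3,4,-1],[-57,42,66,0.5,2,6,-1],[-70,60,82,0.7,2.6,8,-1],[-74,70,85,0.7,2.6,8,-1]]]' 25
python3 -c "
from h import *
st();a=tw(-5,300,18+30); go(a,rot=RL)"
```

```text
clock: 27.9
eef_pos: [636.7, 74.4, 255.8]
eef_rot: [-1.575, 0.388, -1.63]
wrist_force: [-0.2, -0.4, -1.4]
finger_gap: 41.6
27.9 [636.7  74.4 255.8] [-1.575  0.388 -1.63 ] F [-0.2 -0.4 -1.4] gap 41.6 j [-0.1   0.47  1.23  0.39  1.47  1.49]
shift [ 0.7 68.3  0. ] turn [ 0.2  -0.03 -0.22] dist 68.3
```

```bash

python3 -m handwheel '[[[0,18,0,0,0,0,-1],[1,38,0,0,0,0,-1],[1,56,0,0,0,0,-1],[1,66,0,0,0,0,-1],[1,68,0,0,0,0,-1]]]' 25
cat >> h.py <<'E'
def capx(fn):
    p,d,K,T=load(fn);P=tf(cloud(d,K,T))
    h=cv2.cvtColor(p,cv2.COLOR_RGB2HSV); m=(h[:,:,2]<50); m[:, :280]=0; m[:,365:]=0; m[250:]=0; m[:120]=0
    b=max(blobs(m),key=lambda x:x[1][4])[0]; Q=P[b]; e=Q[Q[:,2]>np.nanmax(Q[:,2])-25]
    print('cap n',b.sum(),'xmax pct',np.nanpercentile(Q[:,0],[50,90,97]).round(1),'y',np.nanmedian(Q[:,1]).round(1),'ztop',np.nanpercentile(Q[:,2],[90,97]).round(1))
    s=read_state(); print('tcp in trough',tf(np.array(s['eef_pos'])).round(1))
E
python3 -c "
from h import *
capx('w16')
st();a=tw(-5,300,18); go(a,rot=RL);cam('wrist','w21');capx('w21')"
```

```text
clock: 28.32
eef_pos: [637.0, 99.4, 190.8]
eef_rot: [-1.577, 0.387, -1.631]
wrist_force: [-0.5, 0.1, -1.7]
finger_gap: 41.8
cap n 3539 xmax pct [26.8 35.1 35.3] y 301.3 ztop [59.  59.6]
tcp in trough [ -6.  299.3  46.7]
28.32 [637.   99.4 190.8] [-1.577  0.387 -1.631] F [-0.5  0.1 -1.7] gap 41.8 j [-0.06  0.52  1.32  0.4   1.33  1.47]
shift [-0.7 28.7  1.2] turn [ 0.36 -0.05 -0.18] dist 28.7
cap n 3523 xmax pct [27.  35.3 35.5] y 298.6 ztop [71.1 71.7]
tcp in trough [ -5.5 299.5  47.7]
```

View pics/w21.png

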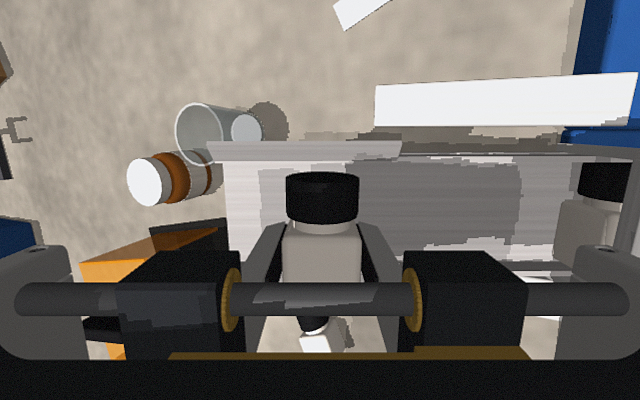

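```bash

python3 -m handwheel '[[[0,8,1,0,0,0,-1],[0,16,1.5,0,0,0,-1],[0,23,1.5,0,0,0,-1],[0,28,1.5,0,0,0,-1],[0,30,1.5,0,0,0,-1]]]' 25
python3 -m handwheel '[[[0,0.5,0,0,0,0,-1],[0,1,0,0,0,0,-1]]]' 25
python3 -c "
from h import *
s=read_state();st();print(tf(np.array(s['eef_pos'])))"
```

```text
clock: 28.78
eef_pos: [639.2, 110.6, 163.1]
eef_rot: [-1.577, 0.387, -1.631]
wrist_force: [-0.7, -0.5, -1.1]
finger_gap: 41.8
clock: 28.95
eef_pos: [639.6, 110.8, 163.0]
eef_rot: [-1.575, 0.387, -1.63]
wrist_force: [-1.3, -3.5, 7.6]
finger_gap: 41.9
28.95 [639.6 110.8 163. ] [-1.575  0.387 -1.63 ] F [-1.3 -3.5  7.6] gap 41.9 j [-0.04  0.55  1.34  0.41  1.28  1.47]
[ -4.01297131 299.55840338  16.62504606]
```

```bash

python3 -m handwheel '[[[0,0,0,0,0,0,0.1],[0,0,0,0,0,0,0.1],[0,0,0,0,0,0,0.15],[0,0,0,0,0,0,0.15],[0,0,0,0,0,0,0.15]]]'
python3 -m handwheel '[[[0,-15,0,0,0,0,0.2],[0,-35,0,0,0,0,0.2],[0,-60,0,0,0,0,0.2],[0,-90,0,0,0,0,0.2],[0,-120,0,0,0,0,0.2]]]'
python3 -c "
from h import *
cam('wrist','w22');st();go([420,56,220],yaw=-1.3)"
```

```text
clock: 29.37
eef_pos: [639.6, 110.8, 163.0]
eef_rot: [-1.575, 0.387, -1.63]
wrist_force: [-0.2, 0.3, -0.1]
finger_gap: 53.8
clock: 29.78
eef_pos: [637.1, 65.2, 275.1]
eef_rot: [-1.576, 0.387, -1.63]
wrist_force: [0.7, 0.3, -0.7]
finger_gap: 56.0
29.83 [638.4  63.3 281.6] [-1.567  0.387 -1.628] F [ 0.5 -1.9  6.1] gap 56.5 j [-0.11  0.46  1.19  0.39  1.52  1.49]
shift [  41.6   48.8 -217.8] turn [ -3.83 -18.61 -21.92] dist 227.1
```

View pics/w22.png

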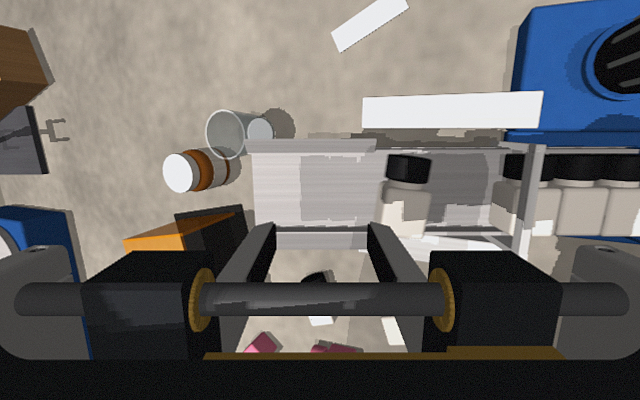

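```bash

python3 -m handwheel '[[[20,20,-110,-2,-9,-11,1],[20,20,-110,-2,-9,-11,1],[41,49,-217,-4,-18.6,-22,1],[41,49,-217,-4,-18.6,-22,1],[41,49,-217,-4,-18.6,-22,1]]]'
python3 -c "
from h import *
st();go([420,56,220],yaw=-1.3)"
```

```text
clock: 30.25
eef_pos: [433.8, 57.6, 223.9]
eef_rot: [-1.574, -0.007, -1.292]
wrist_force: [-0.3, 0.3, 0.9]
finger_gap: 86.4
30.25 [433.8  57.6 223.9] [-1.574 -0.007 -1.292] F [-0.3  0.3  0.9] gap 86.4 j [ 0.05  0.04  1.8  -0.01  1.3   1.35]
shift [ -2.3   3.9 -13.7] turn [0.18 0.45 0.38] dist 14.4
```

```bash

python3 -m handwheel '[[[-2,4,-14,0,0,0,1],[-2,4,-14,0,0,0,1],[-2,4,-14,0,0,0,1]]]'
python3 -c "
from h import *
st();cam('wrist','w23')
for b in bottles('w23'): print(b)"
```

```text
clock: 30.5
eef_pos: [419.8, 55.8, 220.4]
eef_rot: [-1.573, -0.007, -1.292]
wrist_force: [0.3, -0.6, 0.3]
finger_gap: 94.2
30.5 [419.8  55.8 220.4] [-1.573 -0.007 -1.292] F [ 0.3 -0.6  0.3] gap 94.2 j [ 0.05  0.01  1.84 -0.01  1.29  1.34]
{'px': array([217., 149.]), 'body': array([429.2, 179.9]), 'size': array([50.8, 40.1]), 'z': 41.1, 'ang': 0.31, 'centre': array([439.7, 183.2]), 'grip': array([433.9, 181.4])}
{'px': array([320., 184.]), 'body': array([423.7,  56.7]), 'size': array([50.8, 40.1]), 'z': 41.1, 'ang': 0.277, 'centre': array([434.3,  59.7]), 'grip': array([428.5,  58.1])}
{'px': array([623., 221.]), 'body': array([ 480.6, -307.4]), 'size': array([ 4.6, 67.4]), 'z': 34.1, 'ang': -1.657, 'centre': array([ 479.6, -318.3]), 'grip': array([ 480.2, -312.4])}
```

View pics/w23.png

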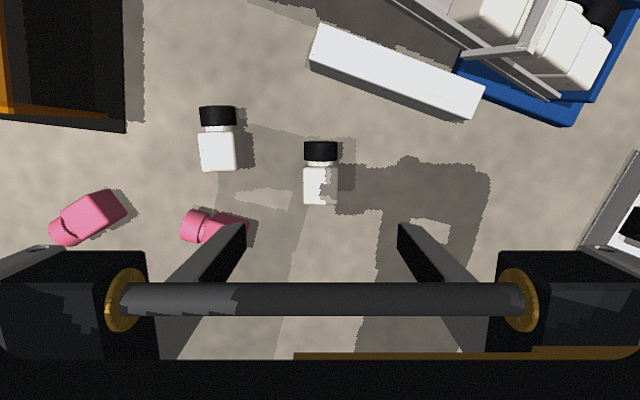

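```bash

python3 -c "
from h import *
go([428.5,58.1,14],yaw=-1.294)"
python3 -m handwheel '[[[0,35,5,0,0,0.4,1],[0,70,9,0,0,0.4,1],[0,110,9,0,0,0.4,1],[0,145,9,0,0,0.4,1],[0,155,9,0,0,0.4,1]]]'
python3 -c "
from h import *
st();go([428.5,58.1,14],yaw=-1.294)"
```

```text
shift [ -1.5 206.5   8.8] turn [0.1  0.1  0.38] dist 206.7
clock: 30.97
eef_pos: [427.8, 56.8, 61.1]
eef_rot: [-1.579, 0.002, -1.293]
wrist_force: [-0.1, 0.5, -0.8]
finger_gap: 93.8
30.97 [427.8  56.8  61.1] [-1.579  0.002 -1.293] F [-0.1  0.5 -0.8] gap 93.8 j [0.05 0.25 1.99 0.   0.91 1.34]
shift [-1.  47.1  1.4] turn [ 0.46  0.06 -0.11] dist 47.2
```

```bash

python3 -m handwheel '[[[-1,15,1,0.4,0,0,1],[-1,30,1,0.4,0,0,1],[-1,42,1,0.4,0,0,1],[-1,46,1,0.4,0,0,0],[-1,46,1,0.4,0,0,-1]]]' 25
python3 -m handwheel '[[[0,0,0,0,0,0,-1],[0,0,0,0,0,0,-1],[0,0,0,0,0,0,-1],[0,0,0,0,0,0,-1],[0,0,0,0,0,0,-1]]]' 25
python3 -m handwheel '[[[0,0,0,0,0,0,-1],[0,0,0,0,0,0,-1],[0,0,0,0,0,0,-1]]]' 25
python3 -c "
from h import *
st()"
```

```text
clock: 31.38
eef_pos: [428.7, 58.0, 15.2]
eef_rot: [-1.572, 0.002, -1.293]
wrist_force: [0.7, -0.3, 0.2]
finger_gap: 84.1
clock: 31.8
eef_pos: [429.0, 58.0, 15.6]
eef_rot: [-1.572, 0.002, -1.293]
wrist_force: [-0.1, 0.3, 0.3]
finger_gap: 51.2
clock: 32.05
eef_pos: [429.1, 58.0, 15.8]
eef_rot: [-1.571, 0.002, -1.293]
wrist_force: [-0.9, -0.2, 5.2]
finger_gap: 41.9
32.05 [429.1  58.   15.8] [-1.571  0.002 -1.293] F [-0.9 -0.2  5.2] gap 41.9 j [0.05 0.34 2.01 0.   0.8  1.34]
```

```bash

python3 -m handwheel '[[[0,-12,0,0,0,0,-1],[0,-40,0,0,0,0,-1],[0,-78,0,0,0,0,-1],[0,-118,0,0,0,0,-1],[0,-158,0,0,0,0,-1]]]' 25
python3 -c "
from h import *
st();a=tw(-5,300,18+120); go(a,rot=RL)"
```

```text
clock: 32.47
eef_pos: [428.6, 57.7, 175.5]
eef_rot: [-1.572, 0.002, -1.293]
wrist_force: [1.4, -0.7, -0.8]
finger_gap: 41.6
32.47 [428.6  57.7 175.5] [-1.572  0.002 -1.293] F [ 1.4 -0.7 -0.8] gap 41.6 j [0.05 0.08 1.88 0.   1.19 1.34]
shift [  48.8 -100.6  201.5] turn [ 3.79 19.02 21.69] dist 230.5
```

```bash

python3 -m handwheel '[[[2,-38,5,0.4,2,2,-1],[8,-75,22,0.9,4.5,5,-1],[18,-105,50,1.6,8,9,-1],[28,-125,85,2.3,12,13,-1],[36,-130,120,3,15,17,-1]]]' 25
python3 -c "
from h import *
st();a=tw(-5,300,18+100); go(a,rot=RL)"
```

```text
clock: 32.88
eef_pos: [556.2, 55.3, 309.7]
eef_rot: [-1.553, 0.304, -1.557]
wrist_force: [0.4, -0.0, -1.1]
finger_gap: 41.7
32.88 [556.2  55.3 309.7] [-1.553  0.304 -1.557] F [ 0.4 -0.  -1.1] gap 41.7 j [-0.11  0.26  1.38  0.3   1.53  1.43]
shift [-0.4 56.6 79.5] turn [0.4  3.97 4.52] dist 97.6
```

```bash

python3 -m handwheel '[[[0,5,22,0,1,1,-1],[0,18,44,0.2,2,2,-1],[0,35,66,0.3,3,3,-1],[0,50,79,0.4,4,4.5,-1],[0,56,80,0.4,4,4.5,-1]]]' 25
python3 -c "
from h import *
st();a=tw(-4,300,18+30); go(a,rot=RL)"
```

```text
clock: 33.3
eef_pos: [637.6, 72.7, 253.9]
eef_rot: [-1.576, 0.385, -1.634]
wrist_force: [-0.1, 0.0, -2.2]
finger_gap: 41.6
33.3 [637.6  72.7 253.9] [-1.576  0.385 -1.634] F [-0.1  0.  -2.2] gap 41.6 j [-0.1   0.48  1.23  0.39  1.46  1.49]
shift [-1.7 67.1  0.1] turn [ 0.23 -0.21 -0.05] dist 67.1
```

```bash

python3 -m handwheel '[[[-1,18,0,0,0,0,-1],[-2,38,0,0,0,0,-1],[-2,56,0,0,0,0,-1],[-2,66,0,0,0,0,-1],[-2,67,0,0,0,0,-1]]]' 25
python3 -c "
from h import *
st();a=tw(-4,300,17); go(a,rot=RL);cam('wrist','w24');capx('w24')"
```

```text
clock: 33.72
eef_pos: [637.9, 100.3, 191.1]
eef_rot: [-1.579, 0.384, -1.633]
wrist_force: [0.6, 0.1, -0.8]
finger_gap: 41.8
33.72 [637.9 100.3 191.1] [-1.579  0.384 -1.633] F [ 0.6  0.1 -0.8] gap 41.8 j [-0.05  0.52  1.31  0.4   1.34  1.48]
shift [ 0.3 29.6  1.4] turn [ 0.39 -0.19 -0.02] dist 29.6
cap n 3527 xmax pct [27.9 36.3 36.4] y 299.7 ztop [71.1 71.7]
tcp in trough [ -4.6 300.5  47.9]
```

View pics/w24.png

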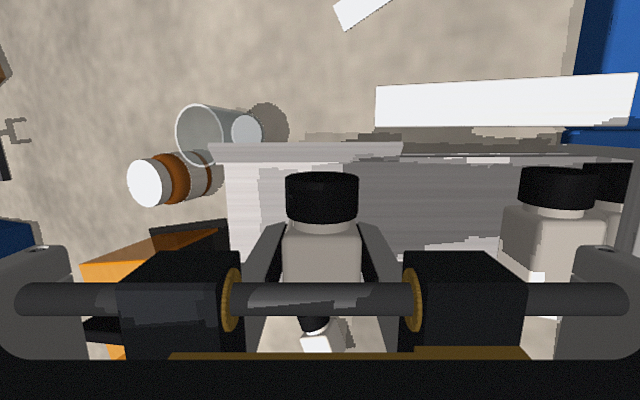

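```bash

python3 -m handwheel '[[[0,8,0.5,0,0,0,-1],[0,16,0.5,0,0,0,-1],[0,23,0.5,0,0,0,-1],[0,28,0.5,0,0,0,-1],[0,30,0.5,0,0,0,-1]]]' 25
python3 -m handwheel '[[[0,0.5,0,0,0,0,-1],[0,1,0,0,0,0,-1]]]' 25
python3 -c "
from h import *
s=read_state();st();print(tf(np.array(s['eef_pos'])))
p,d,K,T=load('w24');P=tf(cloud(d,K,T)); print([P[v,555].round(0).tolist() for v in (175,190,205,220,235,245)],[P[v,615].round(0).tolist() for v in (175,190,205,220)])"
```

```text
clock: 34.18
eef_pos: [639.1, 111.4, 163.5]
eef_rot: [-1.578, 0.384, -1.633]
wrist_force: [-0.1, 0.4, -1.7]
finger_gap: 41.7
clock: 34.35
eef_pos: [639.4, 111.7, 163.3]
eef_rot: [-1.577, 0.384, -1.633]
wrist_force: [-0.6, -1.8, 5.7]
finger_gap: 41.8
34.35 [639.4 111.7 163.3] [-1.577  0.384 -1.633] F [-0.6 -1.8  5.7] gap 41.8 j [-0.04  0.55  1.34  0.4   1.28  1.47]
[ -4.25441974 300.47848824  16.51049472]
[[34.0, 161.0, 37.0], [25.0, 160.0, 38.0], [15.0, 157.0, 37.0], [6.0, 158.0, 39.0], [-3.0, 157.0, 40.0], [-9.0, 156.0, 41.0]] [[33.0, 121.0, 33.0], [24.0, 120.0, 34.0], [14.0, 118.0, 34.0], [7.0, 123.0, 41.0]]
```

```bash

python3 -m handwheel '[[[0,0,0,0,0,0,0.1],[0,0,0,0,0,0,0.1],[0,0,0,0,0,0,0.15],[0,0,0,0,0,0,0.15],[0,0,0,0,0,0,0.15]]]'
python3 -m handwheel '[[[0,-15,0,0,0,0,0.2],[0,-35,0,0,0,0,0.2],[0,-60,0,0,0,0,0.2],[0,-90,0,0,0,0,0.2],[0,-120,0,0,0,0,0.2]]]'
python3 -c "
from h import *
cam('wrist','w25');st();go([425,179,220],yaw=-1.26)"
```

```text
clock: 34.77
eef_pos: [639.4, 111.7, 163.2]
eef_rot: [-1.577, 0.384, -1.633]
wrist_force: [0.6, -0.1, 0.3]
finger_gap: 54.2
clock: 35.18
eef_pos: [637.1, 66.3, 275.4]
eef_rot: [-1.578, 0.384, -1.633]
wrist_force: [0.6, 0.4, -0.5]
finger_gap: 56.6
35.23 [638.4  64.4 281.9] [-1.569  0.384 -1.631] F [ 0.8 -1.   5.5] gap 56.5 j [-0.11  0.46  1.19  0.38  1.52  1.49]
shift [ -70.9   95.1 -220.1] turn [ -4.18 -21.02 -21.72] dist 250.0
```

View pics/w25.png

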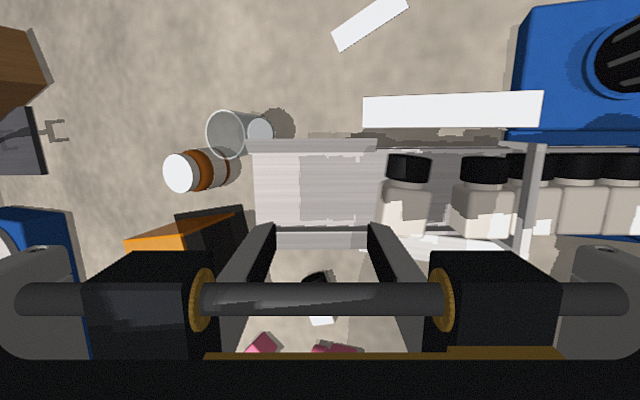

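```bash

python3 -m handwheel '[[[-20,10,-110,-2,-10,-11,1],[-20,10,-110,-2,-10,-11,1],[-71,95,-220,-4,-21,-22,1],[-71,95,-220,-4,-21,-22,1],[-71,95,-220,-4,-21,-22,1]]]'
python3 -c "
from h import *
st();go([425,179,220],yaw=-1.26)"
```

```text
clock: 35.65
eef_pos: [458.8, 155.3, 235.7]
eef_rot: [-1.567, -0.01, -1.254]
wrist_force: [1.6, 1.0, -0.3]
finger_gap: 86.3
35.65 [458.8 155.3 235.7] [-1.567 -0.01  -1.254] F [ 1.6  1.  -0.3] gap 86.3 j [ 0.26  0.13  1.67 -0.01  1.33  1.51]
shift [-33.2  15.3 -24.8] turn [-0.2   0.32  0.58] dist 44.2
```

```bash

python3 -m handwheel '[[[-33,15,-25,0,0,0.5,1],[-33,15,-25,0,0,0.5,1],[-33,15,-25,0,0,0.5,1],[-33,15,-25,0,0,0.5,1]]]'
python3 -c "
from h import *
st();cam('wrist','w26');cam('top','t26')
for b in bottles('w26'): print(b)
p,d,K,T=load('t26');cv2.imwrite('pics/t26c.png',cv2.resize(p[85:325,140:500][:,:,::-1],None,fx=2.2,fy=2.2,interpolation=cv2.INTER_CUBIC))"
```

```text
clock: 35.98
eef_pos: [425.5, 178.8, 220.9]
eef_rot: [-1.566, -0.002, -1.254]
wrist_force: [0.5, 0.1, -0.4]
finger_gap: 93.6
35.98 [425.5 178.8 220.9] [-1.566 -0.002 -1.254] F [ 0.5  0.1 -0.4] gap 93.6 j [ 0.32  0.09  1.75 -0.    1.29  1.57]
{'px': array([319., 184.]), 'body': array([429.4, 181.2]), 'size': array([50. , 40.5]), 'z': 41.1, 'ang': 0.328, 'centre': array([439.8, 184.8]), 'grip': array([434.1, 182.8])}
```

View pics/w26.png

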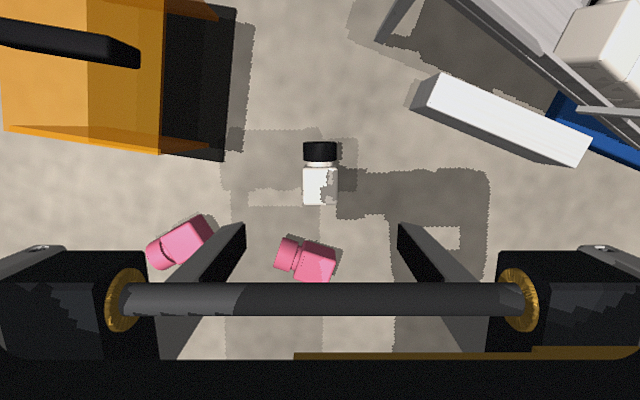

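View pics/t26c.png

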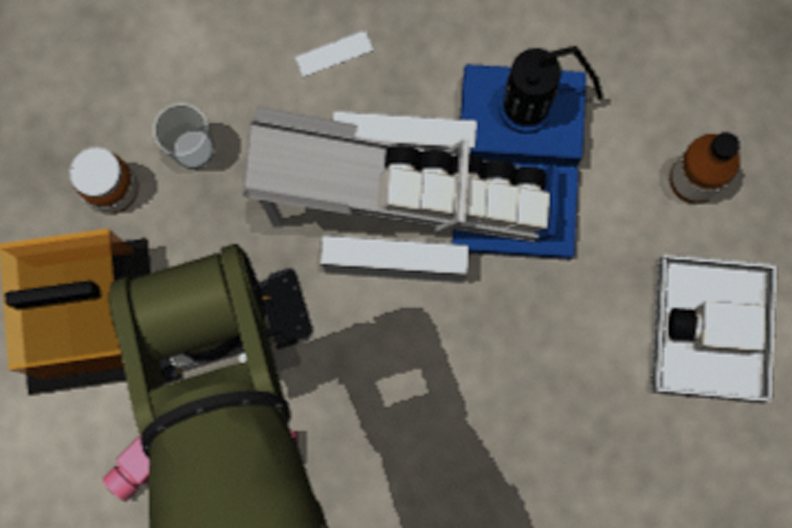

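```bash

python3 -c "
from h import *
go([434.1,182.8,14],yaw=-1.243)"
python3 -m handwheel '[[[-1,35,5,0,-0.6,0,1],[-1,70,9,-0.2,-0.6,0,1],[-1,110,9,-0.2,-0.6,0,1],[-1,145,9,-0.2,-0.6,0,1],[-1,155,9,-0.2,-0.6,0,1]]]'
python3 -c "
from h import *
st();go([434.1,182.8,14],yaw=-1.243)"
```

```text
shift [ -2.2 206.9   8.2] turn [-0.25 -0.73  0.09] dist 207.0
clock: 36.5
eef_pos: [433.8, 180.4, 61.5]
eef_rot: [-1.576, -0.002, -1.247]
wrist_force: [-0.3, -0.6, -0.6]
finger_gap: 93.9
36.5 [433.8 180.4  61.5] [-1.576 -0.002 -1.247] F [-0.3 -0.6 -0.6] gap 93.9 j [ 0.32  0.32  1.89 -0.    0.94  1.57]
shift [-2.3 47.5  1.3] turn [ 0.31 -0.24  0.09] dist 47.6
```

```bash

python3 -m handwheel '[[[-2,15,1,0.3,0,0,1],[-2,30,1,0.3,0,0,1],[-2,42,1,0.3,0,0,1],[-2,46,1,0.3,0,0,0],[-2,46,1,0.3,0,0,-1]]]' 25
python3 -m handwheel '[[[0,0,0,0,0,0,-1],[0,0,0,0,0,0,-1],[0,0,0,0,0,0,-1],[0,0,0,0,0,0,-1],[0,0,0,0,0,0,-1]]]' 25
python3 -m handwheel '[[[0,0,0,0,0,0,-1],[0,0,0,0,0,0,-1],[0,0,0,0,0,0,-1]]]' 25
python3 -c "
from h import *
st()"
```

```text
clock: 36.92
eef_pos: [434.6, 182.1, 15.7]
eef_rot: [-1.571, -0.002, -1.248]
wrist_force: [-0.5, 0.1, 0.9]
finger_gap: 83.8
clock: 37.33
eef_pos: [434.8, 182.2, 16.1]
eef_rot: [-1.571, -0.002, -1.248]
wrist_force: [-0.3, 0.0, -0.4]
finger_gap: 50.7
clock: 37.58
eef_pos: [434.9, 182.2, 16.3]
eef_rot: [-1.57, -0.002, -1.248]
wrist_force: [-1.3, -0.1, 4.9]
finger_gap: 42.0
37.58 [434.9 182.2  16.3] [-1.57  -0.002 -1.248] F [-1.3 -0.1  4.9] gap 42.0 j [ 0.32  0.41  1.91 -0.    0.83  1.57]
```

```bash

python3 -m handwheel '[[[0,-12,0,0,0,0,-1],[0,-40,0,0,0,0,-1],[0,-78,0,0,0,0,-1],[0,-118,0,0,0,0,-1],[0,-158,0,0,0,0,-1]]]' 25
python3 -m handwheel '[[[0,-40,0,0.5,2,2,-1],[0,-80,0,1,5,5,-1],[0,-110,5,1.5,8,8,-1],[10,-125,20,2,11,11,-1],[25,-132,45,2.5,14,13,-1]]]' 25
python3 -c "
from h import *
st();a=tw(-4.5,300,18+110); go(a,rot=RL)"
```

```text
clock: 38.0
eef_pos: [434.2, 182.3, 175.9]
eef_rot: [-1.571, -0.002, -1.248]
wrist_force: [0.3, 0.2, -1.6]
finger_gap: 41.9
clock: 38.42
eef_pos: [484.9, 173.2, 311.6]
eef_rot: [-1.55, 0.232, -1.492]
wrist_force: [1.1, 1.0, -0.9]
finger_gap: 42.0
38.42 [484.9 173.2 311.6] [-1.55   0.232 -1.492] F [ 1.1  1.  -0.9] gap 42.0 j [0.15 0.12 1.52 0.23 1.46 1.63]
shift [122.7  20.4 142.7] turn [1.21 7.64 8.63] dist 189.3
```

```bash

python3 -m handwheel '[[[20,0,25,0.2,1.5,1.5,-1],[50,0,58,0.5,3.5,4,-1],[80,3,92,0.8,5,6,-1],[106,10,124,1,7,8,-1],[122,20,142,1.2,7.6,8.6,-1]]]' 25
python3 -c "
from h import *
st();a=tw(-4.5,300,18+30); go(a,rot=RL)"
```

```text
clock: 38.83
eef_pos: [638.0, 67.3, 266.2]
eef_rot: [-1.571, 0.385, -1.633]
wrist_force: [0.1, 0.8, -1.0]
finger_gap: 41.5
38.83 [638.   67.3 266.2] [-1.571  0.385 -1.633] F [ 0.1  0.8 -1. ] gap 41.5 j [-0.11  0.47  1.21  0.39  1.48  1.49]
shift [-2.  80.5 -1.5] turn [-0.06 -0.18 -0.07] dist 80.6
```

```bash

python3 -m handwheel '[[[-1,20,-1,0,0,0,-1],[-2,42,-1,0,0,0,-1],[-2,64,-1,0,0,0,-1],[-2,76,-1,0,0,0,-1],[-2,80,-1,0,0,0,-1]]]' 25
python3 -c "
from h import *
st();a=tw(-4.5,300,17); go(a,rot=RL);cam('wrist','w27');capx('w27')"
```

```text
clock: 39.25
eef_pos: [638.2, 99.8, 190.6]
eef_rot: [-1.575, 0.385, -1.634]
wrist_force: [0.2, -0.6, -0.4]
finger_gap: 41.8
39.25 [638.2  99.8 190.6] [-1.575  0.385 -1.634] F [ 0.2 -0.6 -0.4] gap 41.8 j [-0.06  0.52  1.31  0.4   1.33  1.48]
shift [-0.3 29.3  0.4] turn [ 0.13 -0.21 -0.07] dist 29.3
cap n 3500 xmax pct [28.5 36.8 37. ] y 299.5 ztop [70.4 71. ]
tcp in trough [ -4.6 299.9  47. ]
```

View pics/w27.png

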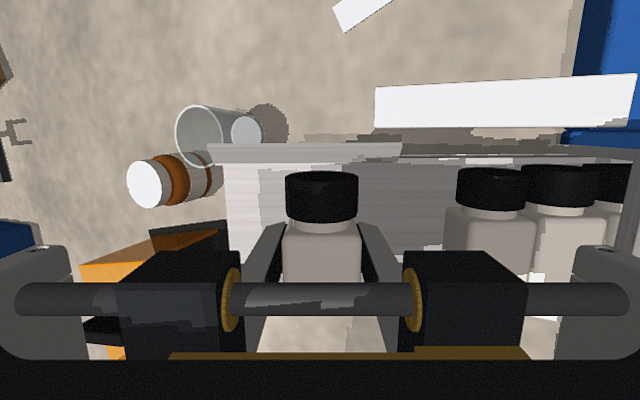

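```bash

python3 -m handwheel '[[[0,8,0,0,0,0,-1],[0,16,0,0,0,0,-1],[0,23,0,0,0,0,-1],[0,28,0,0,0,0,-1],[0,29,0,0,0,0,-1]]]' 25
python3 -m handwheel '[[[0,0.5,0,0,0,0,-1],[0,1,0,0,0,0,-1]]]' 25
python3 -m handwheel '[[[0,0,0,0,0,0,0.1],[0,0,0,0,0,0,0.1],[0,0,0,0,0,0,0.15],[0,0,0,0,0,0,0.15],[0,0,0,0,0,0,0.15]]]'
python3 -m handwheel '[[[0,-15,0,0,0,0,0.2],[0,-35,0,0,0,0,0.2],[0,-60,0,0,0,0,0.2],[0,-90,0,0,0,0,0.2],[0,-120,0,0,0,0,0.2]]]'
python3 -m handwheel '[[[0,-40,-60,0,0,0,1],[0,-40,-60,0,0,0,1],[0,-40,-60,0,0,0,1],[0,-40,-60,0,0,0,1],[0,-40,-60,0,0,0,1]]]'
python3 -c "
from h import *
cam('wrist','w28');cam('top','t28');st();go([634.4,-40,400],yaw=-0.059)
p,d,K,T=load('t28');cv2.imwrite('pics/t28c.png',cv2.resize(p[85:325,140:500][:,:,::-1],None,fx=2.2,fy=2.2,interpolation=cv2.INTER_CUBIC))"
```

```text
clock: 39.72
eef_pos: [638.8, 110.9, 163.6]
eef_rot: [-1.575, 0.385, -1.633]
wrist_force: [-0.8, 0.1, -1.2]
finger_gap: 42.0
clock: 39.88
eef_pos: [639.2, 111.1, 163.6]
eef_rot: [-1.573, 0.385, -1.633]
wrist_force: [-1.2, -3.5, 7.7]
finger_gap: 41.7
clock: 40.3
eef_pos: [639.2, 111.0, 163.6]
eef_rot: [-1.573, 0.385, -1.633]
wrist_force: [-0.3, -0.1, -0.5]
finger_gap: 53.9
clock: 40.72
eef_pos: [636.3, 65.7, 275.7]
eef_rot: [-1.574, 0.385, -1.633]
wrist_force: [-0.1, 0.3, -0.7]
finger_gap: 56.2
clock: 41.13
eef_pos: [575.9, 54.5, 312.4]
eef_rot: [-1.574, 0.385, -1.633]
wrist_force: [1.4, -0.4, -0.1]
finger_gap: 86.2
41.23 [576.   54.6 311.7] [-1.576  0.385 -1.634] F [-0.7 -0.5  0.4] gap 92.5 j [-0.14  0.31  1.33  0.38  1.54  1.47]
shift [  50.9 -116.3   63.7] turn [-17.13 -88.94 -17.52] dist 142.0
```

View pics/w28.png

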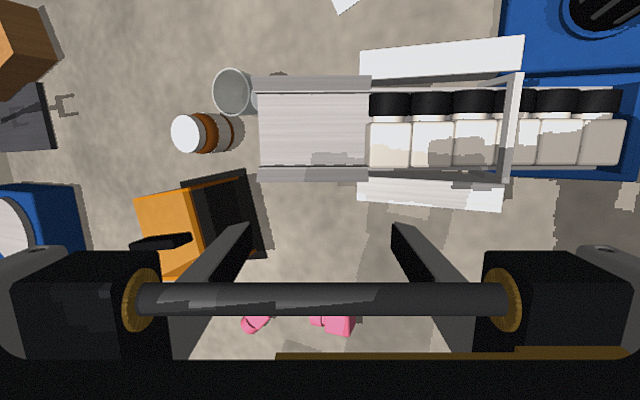

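View pics/t28c.png

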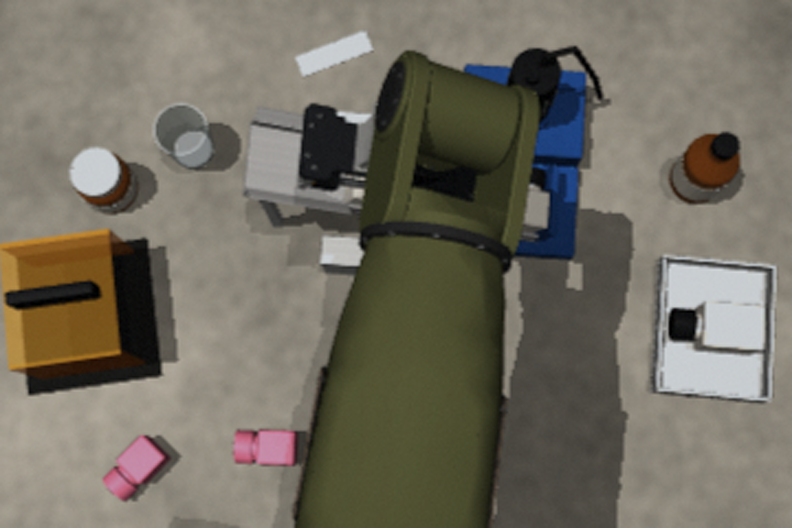

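```bash

python3 -c "
from h import *
p,d,K,T=load('w28');P=tf(cloud(d,K,T))
for u in (390,433,475,540,570,605): print(u,[P[v,u].round(0).tolist() for v in (96,104,125,140,158)])
# shield handle on mat
p,d,K,T=load('w6');P=cloud(d,K,T)
go([487,404,300],yaw=0.157)"
```

```text
390 [[32.0, 234.0, 41.0], [24.0, 233.0, 40.0], [5.0, 232.0, 41.0], [-10.0, 232.0, 42.0], [-27.0, 231.0, 43.0]]
433 [[31.0, 193.0, 42.0], [24.0, 192.0, 40.0], [4.0, 190.0, 42.0], [-10.0, 189.0, 42.0], [-28.0, 189.0, 44.0]]
475 [[31.0, 152.0, 40.0], [24.0, 151.0, 40.0], [4.0, 149.0, 41.0], [-10.0, 148.0, 42.0], [-28.0, 146.0, 42.0]]
540 [[32.0, 80.0, 27.0], [25.0, 81.0, 29.0], [4.0, 85.0, 40.0], [-10.0, 83.0, 41.0], [-28.0, 80.0, 41.0]]
570 [[31.0, 61.0, 41.0], [24.0, 59.0, 40.0], [4.0, 58.0, 43.0], [-10.0, 54.0, 42.0], [-28.0, 51.0, 43.0]]
605 [[31.0, 27.0, 41.0], [24.0, 25.0, 40.0], [4.0, 23.0, 42.0], [-11.0, 19.0, 42.0], [-28.0, 17.0, 43.0]]
shift [-313.6  140.3 -110. ] turn [ -19.52 -101.12  -16.06] dist 360.7
```

```bash

python3 -m handwheel '[[[-150,20,-50,-9,-50,-8,1],[-150,20,-50,-9,-50,-8,1],[-150,20,-50,-9,-50,-8,1],[-150,20,-50,-9,-50,-8,1],[-150,20,-50,-9,-50,-8,1]]]'
python3 -c "
from h import *
st();go([487,404,320],yaw=0.157)"
```

```text
clock: 41.65
eef_pos: [534.0, 209.0, 350.6]
eef_rot: [-1.479, 0.257, -0.986]
wrist_force: [-0.2, -0.9, -0.2]
finger_gap: 94.3
41.65 [534.  209.  350.6] [-1.479  0.257 -0.986] F [-0.2 -0.9 -0.2] gap 94.3 j [0.19 0.28 1.25 0.27 1.62 1.19]
shift [-174.6   83.5   61. ] turn [-13.08 -65.76 -10.08] dist 202.9
```

```bash

python3 -m handwheel '[[[-174,83,61,-13,-66,-10,1],[-174,83,61,-13,-66,-10,1],[-174,83,61,-13,-66,-10,1],[-174,83,61,-13,-66,-10,1],[-174,83,61,-13,-66,-10,1]]]'
python3 -c "
from h import *
st();go([487,404,320],yaw=0.157)"
```

```text
clock: 42.07
eef_pos: [486.7, 405.9, 318.6]
eef_rot: [-1.49, 0.109, -0.385]
wrist_force: [0.4, -0.2, 0.1]
finger_gap: 94.1
42.07 [486.7 405.9 318.6] [-1.49   0.109 -0.385] F [ 0.4 -0.2  0.1] gap 94.1 j [0.58 0.44 1.1  0.14 1.6  0.97]
shift [ 0.9 -1.6 -1.5] turn [ -6.2  -31.26  -4.86] dist 2.3
```

```bash

python3 -m handwheel '[[[0,0,-35,-6,-31,-5,1],[0,0,-35,-6,-31,-5,1],[0,0,-35,-6,-31,-5,1],[0,0,-35,-6,-31,-5,1],[0,0,-35,-6,-31,-5,1]]]'
python3 -m handwheel '[[[0,0,0,0,0,0,1],[0,0,0,0,0,0,1]]]'
python3 -c "
from h import *
st();cam('wrist','w29');go([487,404,300],yaw=0.157)
p,d,K,T=load('w29');P=cloud(d,K,T);h=cv2.cvtColor(p,cv2.COLOR_RGB2HSV)
m=(h[:,:,2]<60)&(P[:,:,2]>158)&(P[:,:,2]<180); b=max(blobs(m),key=lambda x:x[1][4]); q=P[b[0]]; print(b[1],np.median(q[:,2]),cv2.minAreaRect(q[:,:2].astype(np.float32)))
r=rect(b[0]); Q=np.array([ray(c,K,T,167) for c in cv2.boxPoints(r)]); print(r,Q.round(1),Q.mean(0))"
```

```text
clock: 42.48
eef_pos: [473.2, 374.5, 314.4]
eef_rot: [-1.571, -0.002, 0.16]
wrist_force: [0.5, -0.8, 1.0]
finger_gap: 93.4
clock: 42.65
eef_pos: [473.1, 375.1, 313.1]
eef_rot: [-1.571, 0.0, 0.159]
wrist_force: [-0.8, -0.0, -0.6]
finger_gap: 93.8
42.65 [473.1 375.1 313.1] [-1.571  0.     0.159] F [-0.8 -0.  -0.6] gap 93.8 j [ 0.61  0.37  1.2  -0.    1.57  0.45]
shift [18.2 13.4 26.6] turn [-0.    0.07  0.02] dist 34.9
[ 330  118   16   94 1361] 166.19009442146643 ((487.1727294921875, 403.5740966796875), (15.203929901123047, 97.72806549072266), 8.97426986694336)
((337.42962646484375, 164.5186004638672), (14.637072563171387, 93.20134735107422), 1.1457629203796387) [[486.5 354.6 167. ]
 [472.3 450.8 167. ]
 [486.9 452.9 167. ]
 [502.1 356.8 167. ]] [486.9746427  403.79363032 167.        ]
```

View pics/w29.png

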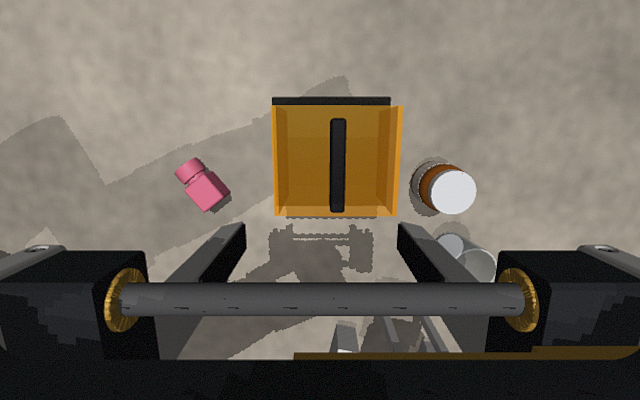

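```bash

python3 -m handwheel '[[[9,35,14,0,0,0,1],[18,70,26,0,0,0,1],[18,105,26,0,0,0,1],[18,138,26,0,0,0,1],[18,142,26,0,0,0,1]]]'
python3 -c "
from h import *
st();go([486.7,403.7,141],yaw=0.157)"
```

```text
clock: 43.12
eef_pos: [485.2, 401.9, 164.6]
eef_rot: [-1.575, 0.009, 0.156]
wrist_force: [-0.2, 0.0, -1.1]
finger_gap: 94.3
43.12 [485.2 401.9 164.6] [-1.575  0.009  0.156] F [-0.2  0.  -1.1] gap 94.3 j [0.63 0.52 1.32 0.   1.3  0.48]
shift [ 1.9 23.6  1.6] turn [ 0.24 -0.07 -0.5 ] dist 23.7
```

```bash

python3 -m handwheel '[[[2,8,1.5,0.2,0,-0.5,1],[2,16,1.5,0.2,0,-0.5,1],[2,23,1.5,0.2,0,-0.5,1],[2,23,1.5,0.2,0,-0.5,0],[2,23,1.5,0.2,0,-0.5,-1]]]' 40
python3 -m handwheel '[[[0,0,0,0,0,0,-1],[0,0,0,0,0,0,-1],[0,0,0,0,0,0,-1],[0,0,0,0,0,0,-1],[0,0,0,0,0,0,-1]]]' 40
python3 -c "
from h import *
st();go([486.7,403.7,141],yaw=0.157)"
```

```text
clock: 43.53
eef_pos: [487.1, 403.7, 142.4]
eef_rot: [-1.571, -0.001, 0.155]
wrist_force: [-0.8, -0.3, 0.3]
finger_gap: 83.7
clock: 43.95
eef_pos: [487.1, 403.7, 142.6]
eef_rot: [-1.571, -0.001, 0.155]
wrist_force: [-0.9, 0.5, 0.2]
finger_gap: 50.7
43.95 [487.1 403.7 142.6] [-1.571e+00 -1.000e-03  1.550e-01] F [-0.9  0.5  0.2] gap 50.7 j [ 0.63  0.54  1.35 -0.    1.25  0.48]
shift [-0.4  1.6  0. ] turn [ 0.   -0.1   0.05] dist 1.7
```

```bash

python3 -m handwheel '[[[0,1.5,0,0,0,0,-1],[0,1.5,0,0,0,0,-1],[0,1.5,0,0,0,0,-1],[0,1.5,0,0,0,0,-1],[0,1.5,0,0,0,0,-1]]]' 40
python3 -m handwheel '[[[0,0,0,0,0,0,-1],[0,0,0,0,0,0,-1],[0,0,0,0,0,0,-1],[0,0,0,0,0,0,-1],[0,0,0,0,0,0,-1]]]' 40
python3 -c "
from h import *
st()"
```

```text
clock: 44.37
eef_pos: [487.0, 403.7, 141.2]
eef_rot: [-1.571, -0.001, 0.155]
wrist_force: [-2.1, -0.2, 0.9]
finger_gap: 17.6
clock: 44.78
eef_pos: [486.9, 403.7, 141.0]
eef_rot: [-1.571, -0.0, 0.155]
wrist_force: [-1.5, -0.8, -1.3]
finger_gap: 16.0
44.78 [486.9 403.7 141. ] [-1.571 -0.     0.155] F [-1.5 -0.8 -1.3] gap 16.0 j [ 0.63  0.54  1.35 -0.    1.25  0.48]
```

```bash

python3 -m handwheel '[[[0,-8,0,0,0,0,-1],[0,-25,0,0,0,0,-1],[0,-48,0,0,0,0,-1],[0,-72,0,0,0,0,-1],[0,-96,0,0,0,0,-1]]]' 40
python3 -m handwheel '[[[0,-25,0,0,0,0,-1],[0,-55,0,0,0,0,-1],[0,-85,0,0,0,0,-1],[0,-115,0,0,0,0,-1],[0,-135,0,0,0,0,-1]]]' 40
python3 -c "
from h import *
st();go([635,5.6,385],yaw=-0.058);cam('wrist','w30')"
```

```text
clock: 45.2
eef_pos: [486.7, 403.5, 238.3]
eef_rot: [-1.571, -0.0, 0.155]
wrist_force: [0.2, 0.4, -4.7]
finger_gap: 16.2
clock: 45.62
eef_pos: [486.6, 403.4, 376.9]
eef_rot: [-1.57, -0.003, 0.155]
wrist_force: [0.7, -0.8, -3.9]
finger_gap: 15.7
45.62 [486.6 403.4 376.9] [-1.57  -0.003  0.155] F [ 0.7 -0.8 -3.9] gap 15.7 j [ 0.63  0.44  0.96 -0.    1.74  0.48]
shift [  85.1   -8.2 -416. ] turn [-0.07 12.22  0.15] dist 424.7
```

View pics/w30.png

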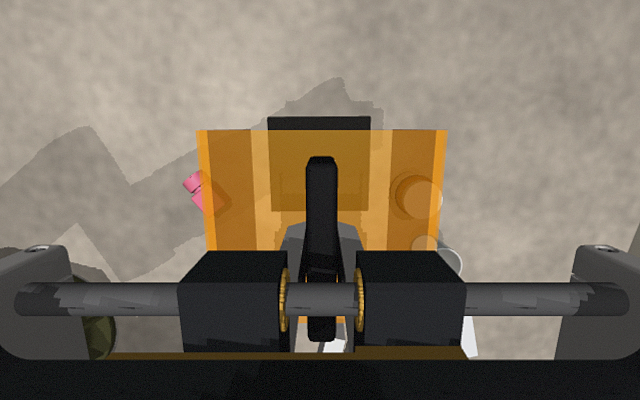

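```bash

python3 -m handwheel '[[[3,-4,-20,0,0.5,0,-1],[8,-8,-48,0,1.5,0,-1],[14,-8,-80,0,2.5,0,-1],[22,-8,-112,0,3.5,0,-1],[28,-8,-140,0,4,0,-1]]]' 40
python3 -c "
from h import *
st();go([635,5.6,385],yaw=-0.058)"
```

```text
clock: 46.08
eef_pos: [536.5, 267.7, 387.2]
eef_rot: [-1.568, -0.006, 0.084]
wrist_force: [0.4, -0.3, -4.2]
finger_gap: 15.7
46.08 [536.5 267.7 387.2] [-1.568 -0.006  0.084] F [ 0.4 -0.3 -4.2] gap 15.7 j [0.4  0.36 1.05 0.   1.73 0.32]
shift [  76.1    1.9 -269.5] turn [-0.18  8.15  0.31] dist 280.0
```

```bash

python3 -m handwheel '[[[8,0,-28,0,1,0,-1],[17,0,-60,0,2,0,-1],[26,0,-92,0,3,0,-1],[35,0,-124,0,4,0,-1],[43,0,-150,0,5,0,-1]]]' 40
python3 -c "
from h import *
st();go([635,5.6,385],yaw=-0.058)"
```

```text
clock: 46.5
eef_pos: [592.3, 119.6, 386.1]
eef_rot: [-1.568, -0.004, -0.005]
wrist_force: [0.7, -0.0, -4.9]
finger_gap: 16.1
46.5 [592.3 119.6 386.1] [-1.568 -0.004 -0.005] F [ 0.7 -0.  -4.9] gap 16.1 j [0.14 0.37 1.04 0.   1.73 0.14]
shift [  43.3    1.  -113.8] turn [-0.17  3.05  0.25] dist 121.7
```

```bash

python3 -m handwheel '[[[11,0,-30,0,1,0,-1],[23,0,-62,0,2,0,-1],[34,0,-92,0,3,0,-1],[42,1,-110,-0.2,3,0.2,-1],[43,1,-114,-0.2,3,0.2,-1]]]' 40
python3 -m handwheel '[[[0,0,0,0,0,0,-1],[0,0,0,0,0,0,-1]]]' 40
python3 -c "
from h import *
st();go([635.3,5.6,280],yaw=-0.058);cam('wrist','w31')"
```

```text
clock: 46.92
eef_pos: [635.4, 2.0, 383.1]
eef_rot: [-1.572, 0.002, -0.061]
wrist_force: [-0.5, -0.6, -4.3]
finger_gap: 15.8
clock: 47.08
eef_pos: [635.2, 2.1, 382.1]
eef_rot: [-1.572, 0.003, -0.061]
wrist_force: [-0.2, 0.8, -3.8]
finger_gap: 15.6
47.08 [635.2   2.1 382.1] [-1.572  0.003 -0.061] F [-0.2  0.8 -3.8] gap 15.6 j [-0.05  0.46  0.93 -0.    1.76  0.01]
shift [  0.2 102.1   3.6] turn [ 0.08 -0.17 -0.19] dist 102.1
```

View pics/w31.png

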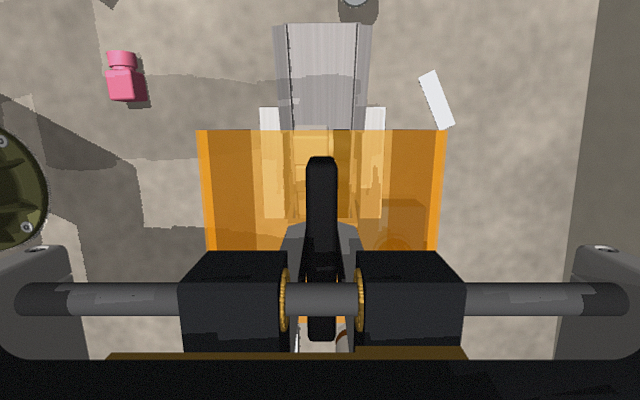

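```bash

python3 -m handwheel '[[[0,15,2,0,0,0,-1],[0,40,3.5,0,0,0,-1],[0,68,3.5,0,0,0,-1],[0,92,3.5,0,0,0,-1],[0,100,3.5,0,0,-0.2,-1]]]' 40
python3 -c "
from h import *
st();go([635.3,5.6,203],yaw=-0.058)"
```

```text
clock: 47.55
eef_pos: [633.8, 7.5, 278.7]
eef_rot: [-1.572, 0.004, -0.059]
wrist_force: [-0.3, 0.9, -3.5]
finger_gap: 15.8
47.55 [633.8   7.5 278.7] [-1.572  0.004 -0.059] F [-0.3  0.9 -3.5] gap 15.8 j [-0.05  0.46  1.15 -0.    1.53  0.01]
shift [ 1.9 75.7 -1.7] turn [ 0.06 -0.03 -0.24] dist 75.8
```

```bash

python3 -m handwheel '[[[1,15,-1,0,0,0,-1],[2,32,-1.5,0,0,-0.2,-1],[2,48,-1.5,0,0,-0.2,-1],[2,58,-1.5,0,0,-0.2,-1],[2,60,-1.5,0,0,-0.2,-1]]]' 40
python3 -c "
from h import *
st();go([635.3,5.6,203],yaw=-0.058);cam('scene','s32');cam('wrist','w32')
p,d,K,T=load('s32');cv2.imwrite('pics/s32c.png',cv2.resize(p[140:380,150:510][:,:,::-1],None,fx=2.2,fy=2.2,interpolation=cv2.INTER_CUBIC))"
```

```text
clock: 47.97
eef_pos: [635.1, 6.5, 217.7]
eef_rot: [-1.572, 0.002, -0.058]
wrist_force: [-0.3, 0.0, -4.1]
finger_gap: 15.7
47.97 [635.1   6.5 217.7] [-1.572  0.002 -0.058] F [-0.3  0.  -4.1] gap 15.7 j [-0.05  0.49  1.25 -0.    1.41  0.01]
shift [ 0.3 14.7 -0.9] turn [ 0.06  0.02 -0.13] dist 14.7
```

View pics/s32c.png

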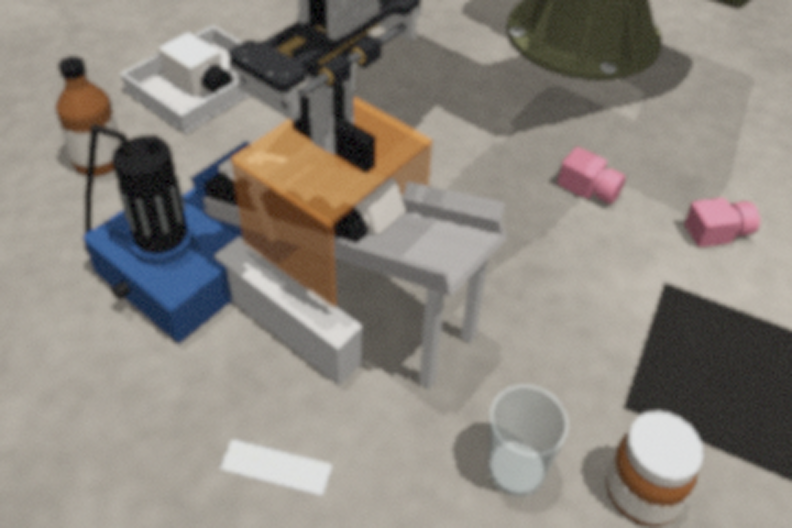

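View pics/w32.png

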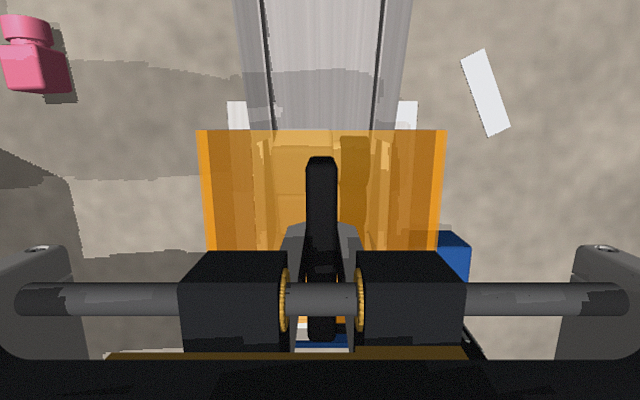

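Foot is just above the ledges and in line; lower to contact.

```bash

python3 -m handwheel '[[[0,4,-0.5,0,0,0,-1],[0,8,-0.5,0,0,0,-1],[0,11,-0.5,0,0,0,-1],[0,12.5,-0.5,0,0,0,-1],[0,13,-0.5,0,0,0,-1]]]' 40
python3 -m handwheel '[[[0,1,0,0,0,0,-1],[0,2,0,0,0,0,-1],[0,3,0,0,0,0,-1]]]' 40
python3 -c "
from h import *
st()"
```

```text
clock: 48.48
eef_pos: [635.5, 5.7, 206.2]
eef_rot: [-1.572, 0.0, -0.058]
wrist_force: [-1.1, 0.5, -4.9]
finger_gap: 15.9
clock: 48.73
eef_pos: [635.6, 5.7, 203.2]
eef_rot: [-1.572, 0.0, -0.058]
wrist_force: [-0.7, -0.2, -3.8]
finger_gap: 15.5
48.73 [635.6   5.7 203.2] [-1.572  0.    -0.058] F [-0.7 -0.2 -3.8] gap 15.5 j [-0.05  0.5   1.27 -0.    1.37  0.01]
```

```bash

python3 -m handwheel '[[[0,1,0,0,0,0,-1],[0,1.5,0,0,0,0,-1],[0,2,0,0,0,0,-1]]]' 40
python3 -m handwheel '[[[0,0.5,0,0,0,0,-1],[0,1,0,0,0,0,-1]]]' 40
python3 -c "
from h import *
st()"
```

```text
clock: 48.98
eef_pos: [635.7, 5.6, 203.0]
eef_rot: [-1.572, -0.001, -0.058]
wrist_force: [-7.8, -0.7, 13.1]
finger_gap: 15.6
clock: 49.15
eef_pos: [636.1, 5.5, 203.0]
eef_rot: [-1.572, -0.004, -0.058]
wrist_force: [-2.7, -0.4, 10.3]
finger_gap: 15.6
49.15 [636.1   5.5 203. ] [-1.572 -0.004 -0.058] F [-2.7 -0.4 10.3] gap 15.6 j [-0.05  0.5   1.27 -0.    1.37  0.01]
```

Contact at 203, as at the start. Release, rise and check.

```bash

python3 -m handwheel '[[[0,-1,0,0,0,0,-0.2],[0,-1,0,0,0,0,0.3],[0,-1,0,0,0,0,1],[0,-1,0,0,0,0,1],[0,-1,0,0,0,0,1]]]' 
python3 -m handwheel '[[[0,0,0,0,0,0,1],[0,0,0,0,0,0,1],[0,-20,0,0,0,0,1],[0,-50,0,0,0,0,1],[0,-90,0,0,0,0,1]]]' 
python3 -m handwheel '[[[0,-110,-60,0,0,0,1],[0,-110,-60,0,0,0,1],[0,-110,-60,0,0,0,1],[0,-110,-60,0,0,0,1],[0,-110,-60,0,0,0,1]]]' 
python3 -c "
from h import *
st();cam('wrist','w33')
p,d,K,T=load('w33');P=cloud(d,K,T);h=cv2.cvtColor(p,cv2.COLOR_RGB2HSV)
m=(h[:,:,2]<60)&(P[:,:,2]>222)&(P[:,:,2]<240)
b=max(blobs(m),key=lambda x:x[1][4]); q=P[b[0]]; print(b[1],np.median(q[:,2]),cv2.minAreaRect(q[:,:2].astype(np.float32)))"
```

```text
clock: 49.57
eef_pos: [636.1, 5.5, 203.9]
eef_rot: [-1.572, -0.003, -0.058]
wrist_force: [0.7, -0.4, 0.4]
finger_gap: 45.5
clock: 49.98
eef_pos: [635.0, 5.7, 292.6]
eef_rot: [-1.572, 0.001, -0.058]
wrist_force: [0.2, -0.1, -0.7]
finger_gap: 79.1
clock: 50.4
eef_pos: [631.9, -55.0, 404.4]
eef_rot: [-1.572, -0.002, -0.06]
wrist_force: [-0.0, -0.2, -0.4]
finger_gap: 93.8
50.4 [631.9 -55.  404.4] [-1.572 -0.002 -0.06 ] F [-0.  -0.2 -0.4] gap 93.8 j [-0.14  0.46  0.87 -0.    1.81 -0.08]
[ 315   86   14   91 1176] 228.2328656660123 ((637.3351440429688, 4.672035217285156), (98.46454620361328, 14.172428131103516), 86.31173706054688)
```

View pics/w33.png

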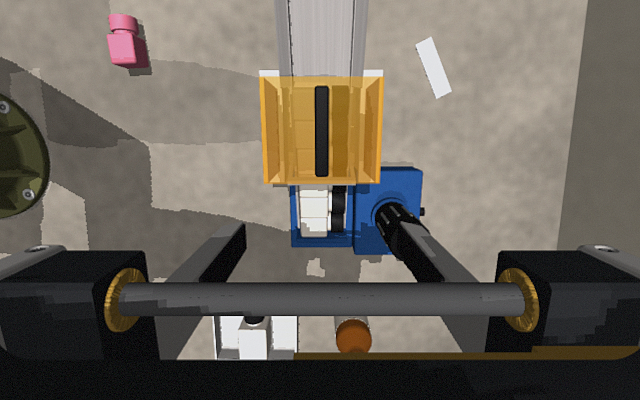

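```bash

python3 -m handwheel '[[[-130,0,-160,0,0,0,1],[-130,0,-160,0,0,0,1],[-130,0,-160,0,0,0,1],[-130,0,-160,0,0,0,1],[-130,0,-160,0,0,0,1]]]' 
python3 -m handwheel '[[[-50,0,-150,0,0,0,1],[-50,0,-150,0,0,0,1],[-50,0,-150,0,0,0,1],[-50,0,-150,0,0,0,1],[-50,0,-150,0,0,0,1]]]' 
python3 -c "
from h import *
st();cam('top','t34');cam('scene','s34')
p,d,K,T=load('t34');cv2.imwrite('pics/t34c.png',cv2.resize(p[85:325,140:500][:,:,::-1],None,fx=2.2,fy=2.2,interpolation=cv2.INTER_CUBIC))
P=cloud(d,K,T);p0,d0,_,_=load('top0');P0=cloud(d0,K,T)
h=cv2.cvtColor(p,cv2.COLOR_RGB2HSV);h0=cv2.cvtColor(p0,cv2.COLOR_RGB2HSV)
for n,(a,b,c,e) in dict(handle=(145,170,295,350),reag=(143,163,460,480),jar=(148,182,168,206)).items():
    for H in (h0,h):
        m=np.zeros(d.shape,bool); m[a:b,c:e]=(H[a:b,c:e,2]<45) if n!='jar' else (H[a:b,c:e,2]>165); bb=max(blobs(m,5),key=lambda x:x[1][4]); print(n,bb[2].round(1),bb[1][4])
c=P[225:255,445:462].reshape(-1,3); print('big z', np.nanmax(P[225:260,458:490,2]))"
```

```text
clock: 50.87
eef_pos: [490.9, -206.8, 401.0]
eef_rot: [-1.571, 0.004, -0.058]
wrist_force: [-0.3, -1.2, 0.5]
finger_gap: 93.8
clock: 51.28
eef_pos: [430.1, -357.4, 398.6]
eef_rot: [-1.569, 0.007, -0.062]
wrist_force: [-0.6, -0.0, 0.1]
finger_gap: 93.8
51.28 [ 430.1 -357.4  398.6] [-1.569  0.007 -0.062] F [-0.6 -0.   0.1] gap 93.8 j [-0.76  0.27  1.15 -0.    1.74 -0.7 ]
handle [321.5 157.4] 371
handle [322.1 156.4] 369
reag [468.8 151.5] 131
reag [468.8 151.4] 124
jar [182.4 162.5] 357
jar [182.5 162.3] 371
big z 689.7667830771809
```

View pics/t34c.png

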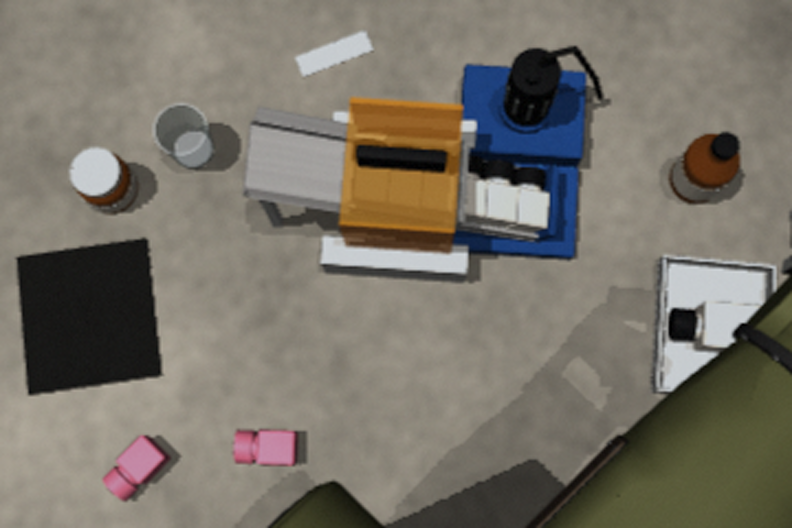

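View pics/s34.png

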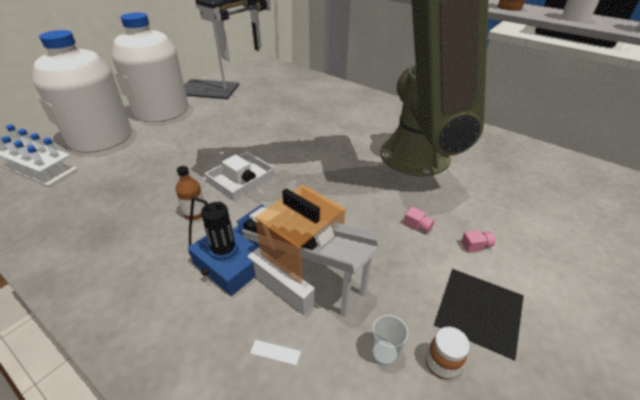

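```bash
python3 -c "
from h import *
print(order.sign_off());st()"
```

```text
the job is handed in; nothing more can be done
None
the job is handed in; nothing more can be done
```

I handed the job in at about 51 s of the 210 s allowed; sign-off gives no verdict, so what follows rests on my own checks.

**What I did**
- Stood the amber shield on the black mat.
- Lifted the big bottle out square to the sloping floor and laid it in the tray. The two bottles behind it then slid down past the gate.
- Loaded all four waiting bottles across the feeder at about y = 300.
- Set the shield back on its ledges. The pink look-alikes were left alone.

**Last checks**
- **Row of six:** after the last loading, the bottles stood about 42 mm apart. The top one was centred about 232 mm up from the stop, and all lay flat and across the trough.
- **Shield:** the handle is about 3 mm from where it started, at the same height (top at 228 mm) and within about 1° of its old direction.
- **Big bottle:** it lies flat near the middle of the tray. I judged this from the pictures; a last depth reading of its height picked up the arm and was useless.
- **Glassware:** the jar and reagent bottle are unmoved to a fraction of a pixel, and the beaker looks unmoved by eye.
- **Robot:** it was clear of everything when I handed in.

**Disagreements**
- The overhead and wrist cameras differed by 4–7 mm on some positions, and I used the wrist camera.
- The two-view height of the handle top came out about 8 mm below the depth reading and the text. The depth value fitted the contact heights I felt.
- I put the trough's middle about 3 mm from the shield's starting line and set the shield down between the two.

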